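Lock the test cell and sniff its port for leaks

ROBOT

A 6-joint arm with a two-finger parallel gripper is mounted at the origin on a cart in front of the work surface, level with it; the furniture and walls round the work are solid. World frame = base frame: x ahead of the robot, y to its left, z up, the work surface at z = 0. Lengths are in m, angles in rad, forces in N, time in s.
With the tool pointing down it reaches from about 0.25 to 0.725 m from the base axis. Payload 4 kg.
Tool frame: the origin (TCP) lies between the finger pads; the fingertips stand 11 mm ahead of it and the grasp point (between the pads) lies 8 mm behind it (bot.tip_extent is the distance from the TCP to the fingertips, in m); z points along the fingers, y is the line along which they close (so a half turn about z gives the same grasp; the last joint's range is limited). The gripper opens to 85 mm and grips with 20 to 120 N. Pads are 22 mm wide; open, the fingers measure 114 mm over their backs; the gripper's body (76 mm by 85 mm) begins 54 mm behind the grasp point. The pads swing forward as they close: fully open they stand 13 mm farther back than shut.
Start: joints at [-1.197, 0.241, 0.005, 1.335, 0, 1.571], TCP at [0.183, -0.465, 0.217] pointing down, gripper open.
Joint ranges: [-2.72, 2.72], [-1.05, 1.87], [-1.09, 1.28], [-1.99, 2.15], [-1.42, 1.44], [-3.14, 3.14]. Speed limits (rad/s): [2.79, 2.79, 3.14, 3.14, 3.14, 3.14].

INTERFACE

Orientations are given as a unit quaternion [x, y, z, w].
In Python, from workcell import bot gives the robot as it stands. The module is installed in compiled form; this text tells all that it offers.
- The arm moves only by the tool drive_tool, never from a script. Its argument "rows" is a list of rows, each an object of numbers: "dx", "dy", "dz": the shift along the tool's x, y, z in units of 50 mm (1.0 is 50 mm); "wx", "wy", "wz": the turn, a rotation vector about the tool's x, y, z in units of 5 degrees (1.0 is 5 degrees); "hand": the finger opening in mm, from 0 to 85.4. A call has 1 to 20 rows; each row is the pose to reach, as a shift and turn from the pose commanded when the call began, along the tool's axes at that moment; what a row does not reach only later rows make up. A row lasts 1/10 s, in which the tool goes at most 50 mm and 8.59 degrees, less where a joint would pass 70% of its speed; a pose out of reach is approached as far as the arm can. A call with a gripper value outside its range is refused whole. The fingers move at their own pace and stop on an object; the grip force is fixed at half the most. Time passes only in rows, so rows that repeat a pose let the fingers close. It gives the time, the measured TCP pose, the force, the opening and the grip force at its end, in the units of the state.
- bot.get_obs(): the state, without advancing time (a new reading comes with each control period).
- bot.camera(name): name is "scene" or "top"; returns the picture (420x560x3 uint8, red, green, blue); there is no depth.
- bot.get_calibration(name): a dict with "vfov" (degrees; the focal length in pixels is half the picture's height over the tangent of half this angle, whatever the lens; pixels are square), "cx", "cy" (the principal point, pixels), "k1" (the pictures are not rectified: a ray, as slopes to the right and down, at radius r is drawn at 1 + k1 r^2 times it, then the intrinsics apply), "origin" and "rotation" of the camera in the world. Camera axes: x right, y up, looking along -z (the intrinsics and any distortion apply to the point x, -y, -z); pixel columns grow to the right and rows downward; lengths in m; the calibration is good to about 2 mm. A picture is of the moment at which its call begins. get_calibration takes no time and is no camera call.
- bot.job_done(): hands the job in; it is judged then, once.
Trained networks look in the newest picture that a camera, given by its name, has taken for a name from the list of things; names that differ only in an ending like _2 or _b are one class to them, and where a whole thing is asked for, a point or a joint stands for the part that bears it (a point fixed in the world has none). Each returns a list of dicts, best first, with "score" (0 to 1); they miss things now and then, are a little off and sometimes report something else, mostly with a low value. They report only what shows in the picture. A call takes as long as a camera call.
- bot.look_for(camera, thing): "extent" ([centre column, centre row, width, height] in pixels, round what is visible of it).
- bot.outline_of(camera, thing): "region" (420x560 bool, what is visible of it) and "extent" ([centre column, centre row, width, height] in pixels, round what is visible of it).
The state is a dict: "clock": time; "joint_pos": joint angles; "joint_vel": joint speeds; "tau": joint torques, N m; "eef_pos": TCP position; "tool_rot": TCP orientation; "ft_force": force on the tool from outside, world axes, zero at the start; "ft_torque": the same for the moment, N m; "grip_width": finger opening in m; "grasp_force": force on a finger pad.
Only numpy, scipy, OpenCV 4.12 (cv2) and the standard library are available. Lean on these libraries where they do the work, as an engineer would, in place of code of your own. Each camera call takes 0.05 s, during which the arm holds its last target. There are 200 camera calls.

TASK

Lock the cover of the gas-tight test cell by turning both black wing knobs clockwise all the way to their stops. Then take the yellow leak-detector wand from its rest and hold its tip about 1 cm in front of the brass test port on the cell's front, pointing squarely into the middle of the bore, steady for two seconds and without touching the cell with the wand. Lay the wand back in its rest the way it lay, leaving the knobs locked and the things around undisturbed.

Things in the scene. Friction and masses are not known exactly. Their poses are not given: they have to be found in the camera images.
- cell: Fixed gas-tight test cell: grey box 96 (x) x 220 (y) mm, aluminium cover 102 x 226 mm, its top 74 mm above the bench; round window in it, ring up to 79 mm. Left (+y) a pressure gauge out to y = 181 mm, right an inlet stub to y = -138 mm, both below 63 mm. Origin: centre of the underside. x points away from the front, y along its length, z up; the front with the port looks to -x.
- port (a point): Centre of the mouth of the brass test port on the cell's front, 42 mm above the bench: a round brass boss, 22 mm across narrowing to 14 mm, with a dark 6 mm bore, on a 30 mm steel flange, standing 14 mm off the front face. It looks level along the cell's -x axis.
- knob_left_axis (a point): On the vertical axis of the left wing knob (cell y = +74 mm), 95 mm above the bench, mid-height of the wings. Black; hub 24 mm across, up to 107 mm; two wings in line, 68 mm tip to tip, 12 mm thick, 85 to 105 mm above the bench, orange tips. A stop pin (6 mm, up to 90 mm) stands on the +x side of the wing that points to the cell's +y when home.
- knob_left (a joint): Turn of the left wing knob, rad: 0 fully open, 1.40 home at its stop; grows clockwise seen from above, stays where it is left. At value q the line of the wings stands (1.40 - q) rad anticlockwise from the cell's y axis, seen from above; at home the wings lie along the cell's y axis.
- knob_right_axis (a point): The same for the right wing knob (cell y = -74 mm); same size, same stop pin.
- knob_right (a joint): Turn of the right wing knob in rad, as for the left: 0 fully open, 1.40 home.
- rest: Wand rest, fixed: black base 124 (x) x 56 (y) x 8 mm, two grey saddles 10 mm thick at x = -38 and +38 mm; saddle floors 30 mm above the bench, flaring cheeks, 32 mm apart at the floor, up to 45 mm above the bench. Origin: centre of the underside; x along the wand as it lies, towards its tip; z up.
- rest_middle (a point): Centre of the wand's body as it lies in the rest, 42 mm above the bench.
- rest_front (a point): Where the wand's tip is when it lies in the rest: 92 mm ahead of rest_middle along the rest's x.
- rest_back (a point): Where the wand's tail is when it lies in the rest: 50 mm behind rest_middle.
- wand: Leak-detector wand, about 110 g: yellow body 100 (x) x 26 (y) x 24 (z) mm with black rubber sides, then a black cone and thin steel nozzle with brass tip at +x; 142 mm long. Lies level in the rest, free between the saddles for the fingers. Origin: centre of the underside of the 100 mm body; x towards the tip, z up; nozzle axis along x at z = 12 mm.
- wand_tip (a point): The end of the brass tip, on the nozzle's axis: wand x = 92 mm, z = 12 mm.
- wand_tail (a point): The rear end of the yellow part: 50 mm behind the wand's origin, at z = 12 mm.
- brass_weight: Bystander: brass weight, 27 mm across, 43 mm tall; origin at the centre of its underside.
- stain_bottle: Bystander: small brown bottle with a white cap, 36 mm across, 70 mm tall; origin at the centre of its underside.
- lab_timer: Bystander: white bench timer, 70 x 64 x 20 mm, lying flat; origin at the centre of its underside.

How it is judged:
On the way, in this order (a step that is already met when the one before it is completed fails the run):
1. both wing knobs are turned home (at least 1.33 of 1.40 rad) (value of joint each of knob_left, knob_right above 1.33 rad), for 0.2 s.
2. wand tip held 3 to 18 mm before the port, within 6 mm of its axis each way, wand within 0.2 rad of the axis, under 20 mm/s and 0.2 rad/s, knobs home, for 1.8 s (all of step 1 and x of wand_tip in the frame of port between -0.018 and -0.003 m and y of wand_tip in the frame of port between -0.006 and 0.006 m and z of wand_tip in the frame of port between -0.006 and 0.006 m and angle between the x axis of wand and the x axis of cell, either way round below 0.2 rad and linear speed of wand below 0.02 m/s and angular speed of wand below 0.2 rad/s), for 1.8 s.
At the end, for the whole second after the job is handed in: Both knobs home (at least 1.33 rad); the wand lies at rest in its rest, tip forward as at the start (tip and tail each within 22 mm of where they belong, both 36 to 48 mm above the bench); weight, bottle and timer within 20 mm of where they stood (all of step 1 and distance between wand_tip and rest_front below 0.022 m and distance between wand_tail and rest_back below 0.022 m and height (world z) of wand_tip between 0.036 and 0.048 m and height (world z) of wand_tail between 0.036 and 0.048 m and linear speed of wand below 0.02 m/s and distance of each of brass_weight, stain_bottle, lab_timer from where it was at the start of the episode below 0.02 m); the robot touches nothing.
It fails at once if the wand touches the test cell (over 0.5 N) (contact force between wand and cell above 0.5 N).
It fails at once if a bystander is pushed more than 20 mm or tipped over (distance of any of brass_weight, stain_bottle, lab_timer from where it was at the start of the episode above 0.02 m or angle between any of brass_weight, stain_bottle's own z axis and vertical above 0.5 rad).
It also fails if it takes over 72 s, if anything falls off the work surface, if the arm or the gripper's body presses on something with over 40 N, if the wrist force passes 120 N, or if a joint passes its speed limit or range.

## Working session

There is one attempt and no reset: what is moved stays moved. The work goes in short steps, Python scripts to look and compute and a tool call to move; the robot and the scene stay as the last step left them, time stands still between calls to the robot, and variables do not carry over. Pictures are saved under pics/ and viewed, at most 10 in all, crops included, and the job is handed in when it is done.

Besides the shell and the picture viewer there is one more tool, called after "Emit:" by a JSON object that holds its "api" and its "payload", one argument or row to a line. drive_tool: Moves the arm, as the interface text tells. Its arguments: {"type":"object","properties":{"rows":{"type":"array","items":{"type":"object","properties":{"dx":{"type":"number"},"dy":{"type":"number"},"dz":{"type":"number"},"wx":{"type":"number"},"wy":{"type":"number"},"wz":{"type":"number"},"hand":{"type":"number"}}}}},"required":["rows"]}

```bash
mkdir -p pics; cat > h.py <<'E'
import numpy as np, cv2
from workcell import bot
from scipy.spatial.transform import Rotation as R
def cal(n):
    c=bot.get_calibration(n); f=210/np.tan(np.radians(c['vfov'])/2)
    M=np.array(c['rotation']); M=R.from_quat(M).as_matrix() if M.size==4 else M.reshape(3,3)
    return f,c['cx'],c['cy'],c['k1'],np.array(c['origin']),M
def proj(n,P):
    f,cx,cy,k,o,M=cal(n); q=(np.atleast_2d(P)-o)@M; s=np.c_[q[:,0],-q[:,1]]/-q[:,2:]
    s=s*(1+k*(s**2).sum(1,keepdims=True)); return s*f+[cx,cy]
def unproj(n,uv,z):
    f,cx,cy,k,o,M=cal(n); d=(np.atleast_2d(uv)-[cx,cy])/f; s=d.copy()
    for _ in range(20): s=d/(1+k*(s**2).sum(1,keepdims=True))
    r=np.c_[s[:,0],-s[:,1],-np.ones(len(s))]@M.T
    return o+r*((z-o[2])/r[:,2])[:,None]
def save(n,name):
    im=bot.camera(n); cv2.imwrite(f'pics/{name}.png',im[:,:,::-1]); return im
E
python3 - <<'E'
from h import *
for n in('top','scene'):
    print(bot.get_calibration(n)); save(n,n+'0')
    for t in 'cell port knob_left knob_right rest wand brass_weight stain_bottle lab_timer'.split():
        print(n,t,[(round(d['score'],2),np.round(d['extent']).tolist()) for d in bot.look_for(n,t)][:3])
print(bot.get_obs(), bot.tip_extent)
E
```

```text
{'vfov': 56.45887606830704, 'cx': 275.6548855281997, 'cy': 211.16325407678394, 'k1': -0.06290626411048826, 'origin': array([ 0.38521492, -0.06146726,  0.93739295]), 'rotation': array([ 0.06015573, -0.05513083, -0.70321394,  0.70628042])}
top cell [(0.73, [213.0, 192.0, 134.0, 62.0])]
top port [(0.89, [210.0, 189.0, 126.0, 59.0])]
top knob_left [(0.55, [184.0, 194.0, 11.0, 28.0]), (0.27, [399.0, 246.0, 38.0, 51.0])]
top knob_right [(0.67, [249.0, 181.0, 12.0, 29.0])]
top rest [(0.97, [398.0, 244.0, 35.0, 52.0]), (0.66, [212.0, 188.0, 130.0, 60.0])]
top wand [(0.76, [404.0, 237.0, 27.0, 58.0])]
top brass_weight []
top stain_bottle [(0.84, [157.0, 224.0, 20.0, 16.0])]
top lab_timer [(0.8, [322.0, 263.0, 35.0, 36.0])]
{'vfov': 45.39206896815162, 'cx': 280.11452249362634, 'cy': 215.537566599362, 'k1': -0.18437820185214618, 'origin': array([-0.11358491,  0.39576256,  1.00992767]), 'rotation': array([-0.16041795,  0.30427838,  0.83733084, -0.42492095])}
scene cell [(0.69, [217.0, 240.0, 107.0, 88.0])]
scene port [(0.82, [218.0, 240.0, 105.0, 90.0])]
scene knob_left [(0.6, [198.0, 242.0, 17.
[... 501 characters left out ...]
array([-1.19701217e+00,  2.40592891e-01,  5.02771578e-03,  1.33524769e+00,
       -2.56117419e-05,  1.57080535e+00]), 'joint_vel': array([-3.79742116e-04,  1.71659590e-04,  3.96091086e-05, -7.15380454e-04,
       -1.38259663e-03, -6.18264869e-04]), 'tau': array([ 9.98500900e-05, -3.72217369e+01,  2.52695757e+01,  1.16271600e-03,
        9.99856411e-06, -1.18229292e-05]), 'eef_pos': array([ 0.18256051, -0.46547308,  0.21692062]), 'tool_rot': array([ 9.82587288e-01,  1.85801562e-01, -1.41190986e-05, -5.74430751e-06]), 'ft_force': array([-0.18667206, -0.01968664, -0.11065639]), 'ft_torque': array([0.05520361, 0.00872437, 0.01204485]), 'grasp_force': 0.0, 'grip_width': 0.08551038875669467} 0.011
```

View pics/top0.png

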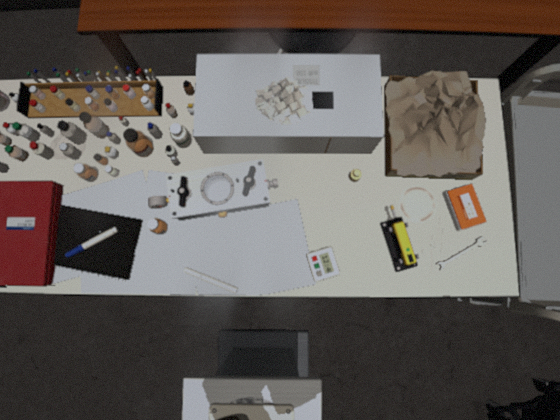

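View pics/scene0.png

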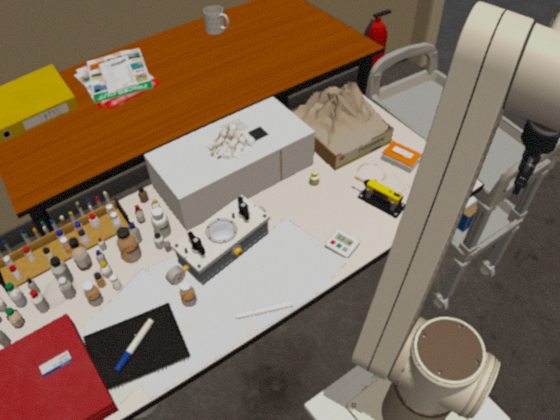

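```bash
python3 - <<'E'
import cv2,numpy as np
a=cv2.imread('pics/top0.png')
c=cv2.resize(a[150:250,140:290],None,fx=5.3,fy=5.3,interpolation=cv2.INTER_CUBIC)
cv2.imwrite('pics/c1.png',c)
c=cv2.resize(a[160:290,300:430],None,fx=4.5,fy=4.5,interpolation=cv2.INTER_CUBIC)
cv2.imwrite('pics/c2.png',c)
E
```

```text
(no output)
```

View pics/c1.png

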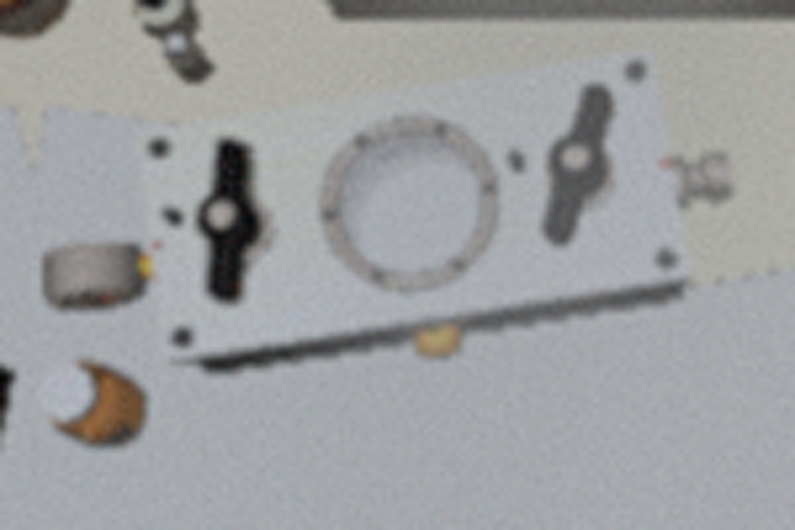

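View pics/c2.png

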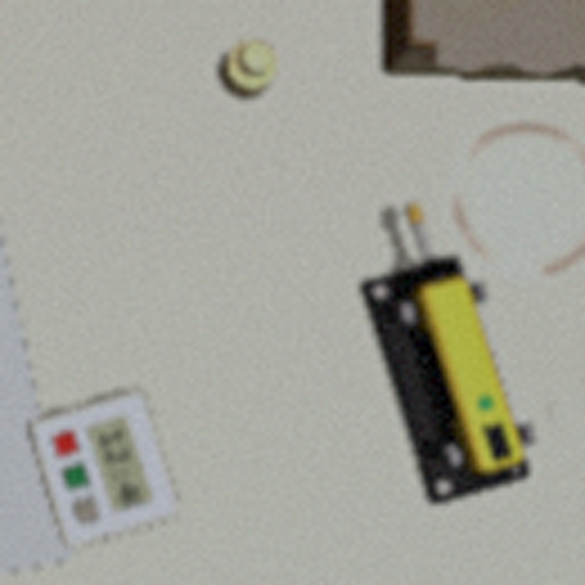

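```bash
python3 - <<'E'
from h import *
T=lambda p:[140+p[0]/5.3,150+p[1]/5.3]
W=lambda p:[300+p[0]/4.5,160+p[1]/4.5]
u=lambda p,z:unproj('top',p,z)[0]
L=u(T((222,214)),.107);Rr=u(T((576,157)),.107)
print('hubs',L,Rr,np.linalg.norm(L-Rr),'yaw',np.degrees(np.arctan2(*(L-Rr)[:2][::-1]))-90,'mid',(L+Rr)/2)
print('ring',u(T((410,203)),.079)); print('port',u(T((438,342)),.042))
for a,b in (((233,145),(225,298)),((598,90),(555,240))):
    a=u(T(a),.1);b=u(T(b),.1);print('wing',(a+b)/2,np.linalg.norm(a-b),np.degrees(np.arctan2(*(a-b)[:2][::-1])))
for p in((165,120),(650,45),(685,285),(180,358)): print('cover',u(T(p),.074))
c=np.array([u(W(p),.054) for p in((418,285),(470,275),(525,460),(478,475))]);print(c,c.mean(0)); d=(c[0]+c[1]-c[2]-c[3])/2;print(np.linalg.norm(d),np.degrees(np.arctan2(d[1],d[0])))
print('tip',u(W((416,210)),.042))
b=np.array([u(W(p),.008) for p in((363,283),(458,258),(527,475),(432,503))]);print(b.mean(0)); d=(b[0]+b[1]-b[2]-b[3])/2;print(np.linalg.norm(d),np.degrees(np.arctan2(d[1],d[0])))
print('bottle',u(T((68,392)),.07),'weight',u(W((257,57)),.043),'timer',u(W((105,468)),.02))
# scene check
import math
for nm,t in(('knob_left','l'),('knob_right','r'),('wand','w')):
    o=bot.outline_of('top',nm)
    if o:
        m=o[0]['region'];v,x=np.nonzero(m);P=unproj('top',np.c_[x,v],.098 if t!='w' else .054)
        q=P.mean(0);e=np.linalg.eigh(np.cov(P[:,:2].T))[1][:,1];print(nm,o[0]['score'],m.sum(),q,np.degrees(np.arctan2(e[1],e[0])))
E
```

```text
hubs [0.5671585  0.14967114 0.107     ] [0.59151767 0.00402408 0.107     ] 0.14767002030657175 yaw 9.494722502493644 mid [0.57933809 0.07684761 0.107     ]
ring [0.57824043 0.07652403 0.079     ]
port [0.52427819 0.06831383 0.042     ]
wing [0.56572378 0.14839135 0.1       ] 0.06490157500741761 -0.37923878949420325
wing [0.59004952 0.00426409 0.1       ] 0.06617778274217201 -14.706585635446057
cover [0.61589241 0.18485405 0.074     ]
cover [ 0.64958405 -0.024545    0.074     ]
cover [ 0.5441462  -0.04049238  0.074     ]
cover [0.51200427 0.17323443 0.074     ]
[[ 0.50351139 -0.3229093   0.054     ]
 [ 0.50871724 -0.34986013  0.054     ]
 [ 0.41515068 -0.37351656  0.054     ]
 [ 0.40771631 -0.34932832  0.054     ]] [ 0.45877391 -0.34890358  0.054     ]
0.09793541477724435 14.81242824960146
tip [ 0.54432669 -0.32712381  0.042     ]
[ 0.45954039 -0.34887197  0.008     ]
0.1202469245394178 15.430702604854941
bottle [0.49775871 0.2218241  0.07      ] weight [ 0.62530841 -0.24652933  0.043     ] timer [ 0.4120425  -0.16616503  0.02      ]
knob_left 0.77 191 [0.5663305 0.1499302 0.098    ] -178.96313946176528
knob_right 0.47 254 [0.59025064 0.00547647 0.098     ] 165.3011520429822
wand 0.72 669 [ 0.46342175 -0.34356741  0.054     ] -163.5468673754762
```

```bash
cat >> h.py <<'E'
def rows(targets,nd=2):
    """targets: (x,y,z,az_of_tool_y deg); tool pointing down. Prints tool-frame units."""
    o=bot.get_obs(); p=o['eef_pos']; M=R.from_quat(o['tool_rot']); a0=np.degrees(np.arctan2(*M.as_matrix()[:2,1][::-1]))
    print('clock',o['clock'],'pos',p.round(4),'az',round(a0,2),'tilt',np.round(M.as_matrix()[:,2],3),'j',o['joint_pos'].round(2),'F',o['ft_force'].round(1),'w',o['grip_width'])
    for t in targets:
        d=M.inv().apply(np.array(t[:3])-p)/.05
        z=R.from_euler('z',t[3],degrees=True)*R.from_matrix(np.array([[0,1,0],[1,0,0],[0,0,-1.]]))
        r=np.degrees((M.inv()*z).as_rotvec())/5
        print(dict(zip(('dx','dy','dz'),d.round(nd))),dict(zip(('wx','wy','wz'),r.round(nd))))
def arc(A,r,a0,a1,n,z):
    "wing at azimuth a; tool y = a-90"
    return [(A[0]+r*np.cos(np.radians(a)),A[1]+r*np.sin(np.radians(a)),z,a-90) for a in np.linspace(a0,a1,n)]
AL=(.5667,.1497); AR=(.591,.0042)
E
python3 -c "
from h import *
rows(arc(AL,.025,180,180,1,.16)+arc(AL,.025,180,180,1,.104))"
```

```text
clock 1.15 pos [ 0.1826 -0.4655  0.2169] az -68.58 tilt [ 0.  0. -1.] j [-1.2   0.24  0.    1.34  0.    1.57] F [0.7 0.2 1. ] w 0.08496294453417821
{'dx': np.float64(11.18), 'dy': np.float64(-8.83), 'dz': np.float64(1.14)} {'wx': np.float64(0.0), 'wy': np.float64(-0.0), 'wz': np.float64(-31.72)}
{'dx': np.float64(11.18), 'dy': np.float64(-8.83), 'dz': np.float64(2.26)} {'wx': np.float64(0.0), 'wy': np.float64(-0.0), 'wz': np.float64(-31.72)}
```

Emit:
{"api": "drive_tool", "payload": {
  "rows": [
    {"dx":3,"dy":-2.4,"dz":0.3,"wz":-8,"hand":45},
    {"dx":3,"dy":-2.4,"dz":0.3,"wz":-8,"hand":45},
    {"dx":3,"dy":-2.4,"dz":0.3,"wz":-8,"hand":45},
    {"dx":3,"dy":-2.4,"dz":0.3,"wz":-8,"hand":45},
    {"dx":3,"dy":-2.4,"dz":0.3,"wz":-8,"hand":45},
    {"dx":7,"dy":-5.5,"dz":0.7,"wz":-20,"hand":45},
    {"dx":7,"dy":-5.5,"dz":0.7,"wz":-20,"hand":45},
    {"dx":7,"dy":-5.5,"dz":0.7,"wz":-20,"hand":45},
    {"dx":7,"dy":-5.5,"dz":0.7,"wz":-20,"hand":45},
    {"dx":7,"dy":-5.5,"dz":0.7,"wz":-20,"hand":45},
    {"dx":7,"dy":-5.5,"dz":0.7,"wz":-20,"hand":45},
    {"dx":7,"dy":-5.5,"dz":0.7,"wz":-20,"hand":45},
    {"dx":11.18,"dy":-8.83,"dz":1.14,"wz":-31.72,"hand":45},
    {"dx":11.18,"dy":-8.83,"dz":1.14,"wz":-31.72,"hand":45},
    {"dx":11.18,"dy":-8.83,"dz":1.14,"wz":-31.72,"hand":45},
    {"dx":11.18,"dy":-8.83,"dz":1.14,"wz":-31.72,"hand":45},
    {"dx":11.18,"dy":-8.83,"dz":1.14,"wz":-31.72,"hand":45},
    {"dx":11.18,"dy":-8.83,"dz":1.14,"wz":-31.72,"hand":45},
    {"dx":11.18,"dy":-8.83,"dz":1.14,"wz":-31.72,"hand":45},
    {"dx":11.18,"dy":-8.83,"dz":1.14,"wz":-31.72,"hand":45}
  ]
}}

```text
invalid input at $.rows[0]: expected keys dx, dy, dz, wx, wy, wz, hand
```

```bash
python3 -c "
from h import *
rows(arc(AL,.025,180,180,1,.16)+arc(AL,.025,180,180,1,.104))"
```

```text
clock 1.15 pos [ 0.1826 -0.4655  0.2169] az -68.58 tilt [ 0.  0. -1.] j [-1.2   0.24  0.    1.34  0.    1.57] F [0.7 0.2 1. ] w 0.08496294453417821
{'dx': np.float64(11.18), 'dy': np.float64(-8.83), 'dz': np.float64(1.14)} {'wx': np.float64(0.0), 'wy': np.float64(-0.0), 'wz': np.float64(-31.72)}
{'dx': np.float64(11.18), 'dy': np.float64(-8.83), 'dz': np.float64(2.26)} {'wx': np.float64(0.0), 'wy': np.float64(-0.0), 'wz': np.float64(-31.72)}
```

Emit:
{"api": "drive_tool", "payload": {
  "rows": [
    {"dx":5.6,"dy":-4.4,"dz":0.6,"wx":0,"wy":0,"wz":-16,"hand":45},
    {"dx":5.6,"dy":-4.4,"dz":0.6,"wx":0,"wy":0,"wz":-16,"hand":45},
    {"dx":5.6,"dy":-4.4,"dz":0.6,"wx":0,"wy":0,"wz":-16,"hand":45},
    {"dx":5.6,"dy":-4.4,"dz":0.6,"wx":0,"wy":0,"wz":-16,"hand":45},
    {"dx":5.6,"dy":-4.4,"dz":0.6,"wx":0,"wy":0,"wz":-16,"hand":45},
    {"dx":5.6,"dy":-4.4,"dz":0.6,"wx":0,"wy":0,"wz":-16,"hand":45},
    {"dx":5.6,"dy":-4.4,"dz":0.6,"wx":0,"wy":0,"wz":-16,"hand":45},
    {"dx":5.6,"dy":-4.4,"dz":0.6,"wx":0,"wy":0,"wz":-16,"hand":45},
    {"dx":5.6,"dy":-4.4,"dz":0.6,"wx":0,"wy":0,"wz":-16,"hand":45},
    {"dx":11.18,"dy":-8.83,"dz":1.14,"wx":0,"wy":0,"wz":-31.72,"hand":45},
    {"dx":11.18,"dy":-8.83,"dz":1.14,"wx":0,"wy":0,"wz":-31.72,"hand":45},
    {"dx":11.18,"dy":-8.83,"dz":1.14,"wx":0,"wy":0,"wz":-31.72,"hand":45},
    {"dx":11.18,"dy":-8.83,"dz":1.14,"wx":0,"wy":0,"wz":-31.72,"hand":45},
    {"dx":11.18,"dy":-8.83,"dz":1.14,"wx":0,"wy":0,"wz":-31.72,"hand":45},
    {"dx":11.18,"dy":-8.83,"dz":1.14,"wx":0,"wy":0,"wz":-31.72,"hand":45},
    {"dx":11.18,"dy":-8.83,"dz":1.14,"wx":0,"wy":0,"wz":-31.72,"hand":45},
    {"dx":11.18,"dy":-8.83,"dz":1.14,"wx":0,"wy":0,"wz":-31.72,"hand":45},
    {"dx":11.18,"dy":-8.83,"dz":1.14,"wx":0,"wy":0,"wz":-31.72,"hand":45},
    {"dx":11.18,"dy":-8.83,"dz":1.14,"wx":0,"wy":0,"wz":-31.72,"hand":45},
    {"dx":11.18,"dy":-8.83,"dz":1.14,"wx":0,"wy":0,"wz":-31.72,"hand":45}
  ]
}}

```text
clock: 3.15
eef_pos: [0.5417, 0.15, 0.1596]
tool_rot: [-0.0, 1.0, -0.0, -0.0]
ft_force: [-1.0, 0.2, 0.2]
grip_width: 0.0446
grasp_force: 0.0
```

```bash
python3 -c "
from h import *
rows(arc(AL,.025,180,180,1,.16)+arc(AL,.025,180,180,1,.104))"
```

```text
clock 3.15 pos [0.5417 0.15   0.1596] az 90.03 tilt [-0.001 -0.    -1.   ] j [0.27 0.39 0.07 1.25 0.   0.27] F [-1.   0.2  0.2] w 0.04463651096107558
{'dx': np.float64(0.0), 'dy': np.float64(-0.01), 'dz': np.float64(-0.01)} {'wx': np.float64(-0.0), 'wy': np.float64(-0.01), 'wz': np.float64(0.01)}
{'dx': np.float64(-0.0), 'dy': np.float64(-0.01), 'dz': np.float64(1.11)} {'wx': np.float64(-0.0), 'wy': np.float64(-0.01), 'wz': np.float64(0.01)}
```

Emit:
{"api": "drive_tool", "payload": {
  "rows": [
    {"dx":0,"dy":0,"dz":0.7,"wx":0,"wy":0,"wz":0,"hand":40},
    {"dx":0,"dy":0,"dz":1.11,"wx":0,"wy":0,"wz":0,"hand":40},
    {"dx":0,"dy":0,"dz":1.11,"wx":0,"wy":0,"wz":0,"hand":30},
    {"dx":0,"dy":0,"dz":1.11,"wx":0,"wy":0,"wz":0,"hand":15},
    {"dx":0,"dy":0,"dz":1.11,"wx":0,"wy":0,"wz":0,"hand":15},
    {"dx":0,"dy":0,"dz":1.11,"wx":0,"wy":0,"wz":0,"hand":15},
    {"dx":0,"dy":0,"dz":1.11,"wx":0,"wy":0,"wz":0,"hand":15},
    {"dx":0,"dy":0,"dz":1.11,"wx":0,"wy":0,"wz":0,"hand":15}
  ]
}}

```text
clock: 3.95
eef_pos: [0.5422, 0.1498, 0.1051]
tool_rot: [-0.0, 1.0, 0.0, 0.001]
ft_force: [0.4, -0.1, -0.2]
grip_width: 0.0149
grasp_force: 0.0
```

```bash
python3 -c "
from h import *
rows(arc(AL,.025,180,95,18,.104))
save('scene','s1')
o=bot.outline_of('scene','knob_left'); print(o[0]['extent'] if o else 0)
a=cv2.imread('pics/s1.png');cv2.imwrite('pics/s1c.png',cv2.resize(a[170:310,130:290],None,fx=4,fy=4,interpolation=cv2.INTER_CUBIC))"
```

```text
clock 3.95 pos [0.5422 0.1498 0.1051] az 90.01 tilt [ 0.001  0.    -1.   ] j [ 0.27  0.43 -0.02  1.12 -0.    0.27] F [ 0.4 -0.1 -0.2] w 0.014931155867158697
{'dx': np.float64(0.01), 'dy': np.float64(-0.0), 'dz': np.float64(0.02)} {'wx': np.float64(0.0), 'wy': np.float64(0.01), 'wz': np.float64(0.0)}
{'dx': np.float64(0.01), 'dy': np.float64(0.04), 'dz': np.float64(0.02)} {'wx': np.float64(0.0), 'wy': np.float64(0.01), 'wz': np.float64(1.0)}
{'dx': np.float64(0.0), 'dy': np.float64(0.09), 'dz': np.float64(0.02)} {'wx': np.float64(0.01), 'wy': np.float64(0.01), 'wz': np.float64(2.0)}
{'dx': np.float64(-0.01), 'dy': np.float64(0.13), 'dz': np.float64(0.02)} {'wx': np.float64(0.01), 'wy': np.float64(0.01), 'wz': np.float64(3.0)}
{'dx': np.float64(-0.02), 'dy': np.float64(0.17), 'dz': np.float64(0.02)} {'wx': np.float64(0.01), 'wy': np.float64(0.01), 'wz': np.float64(4.0)}
{'dx': np.float64(-0.04), 'dy': np.float64(0.21), 'dz': np.float64(0.02)} {'wx': np.float64(0.01), 'wy': np.float64(0.01), 'wz': np.float64(5.0)}
{'dx': np.float64(-0.06), 'dy': np.float64(0.25), 'dz': np.float64(0.02)}
[... 1009 characters left out ...]
.float64(0.02)} {'wx': np.float64(0.01), 'wy': np.float64(0.01), 'wz': np.float64(13.0)}
{'dx': np.float64(-0.32), 'dy': np.float64(0.47), 'dz': np.float64(0.02)} {'wx': np.float64(0.01), 'wy': np.float64(0.01), 'wz': np.float64(14.0)}
{'dx': np.float64(-0.36), 'dy': np.float64(0.48), 'dz': np.float64(0.02)} {'wx': np.float64(0.01), 'wy': np.float64(0.01), 'wz': np.float64(15.0)}
{'dx': np.float64(-0.4), 'dy': np.float64(0.49), 'dz': np.float64(0.02)} {'wx': np.float64(0.01), 'wy': np.float64(0.01), 'wz': np.float64(16.0)}
{'dx': np.float64(-0.45), 'dy': np.float64(0.5), 'dz': np.float64(0.02)} {'wx': np.float64(0.01), 'wy': np.float64(0.01), 'wz': np.float64(17.0)}
[199.0, 247.7, 9.4, 11.4]
```

View pics/s1c.png

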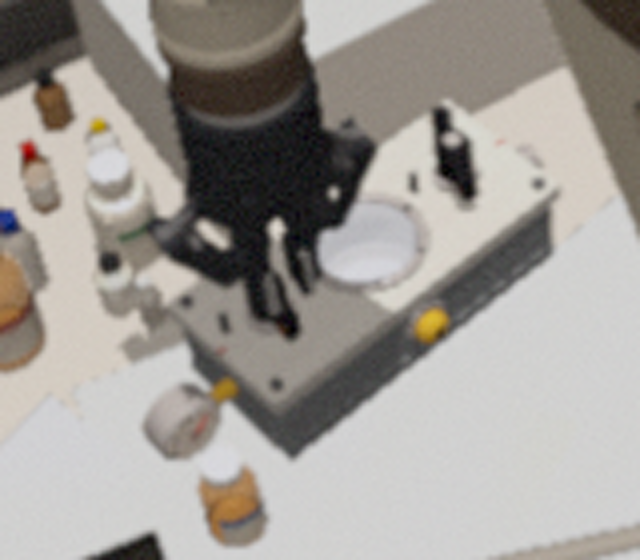

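Emit:
{"api": "drive_tool", "payload": {
  "rows": [
    {"dx":0.01,"dy":0.04,"dz":0.02,"wx":0,"wy":0,"wz":1,"hand":15},
    {"dx":0,"dy":0.09,"dz":0.02,"wx":0,"wy":0,"wz":2,"hand":15},
    {"dx":-0.01,"dy":0.13,"dz":0.02,"wx":0,"wy":0,"wz":3,"hand":15},
    {"dx":-0.02,"dy":0.17,"dz":0.02,"wx":0,"wy":0,"wz":4,"hand":15},
    {"dx":-0.04,"dy":0.21,"dz":0.02,"wx":0,"wy":0,"wz":5,"hand":15},
    {"dx":-0.06,"dy":0.25,"dz":0.02,"wx":0,"wy":0,"wz":6,"hand":15},
    {"dx":-0.08,"dy":0.29,"dz":0.02,"wx":0,"wy":0,"wz":7,"hand":15},
    {"dx":-0.11,"dy":0.32,"dz":0.02,"wx":0,"wy":0,"wz":8,"hand":15},
    {"dx":-0.14,"dy":0.35,"dz":0.02,"wx":0,"wy":0,"wz":9,"hand":15},
    {"dx":-0.17,"dy":0.38,"dz":0.02,"wx":0,"wy":0,"wz":10,"hand":15},
    {"dx":-0.2,"dy":0.41,"dz":0.02,"wx":0,"wy":0,"wz":11,"hand":15},
    {"dx":-0.24,"dy":0.43,"dz":0.02,"wx":0,"wy":0,"wz":12,"hand":15},
    {"dx":-0.28,"dy":0.45,"dz":0.02,"wx":0,"wy":0,"wz":13,"hand":15},
    {"dx":-0.32,"dy":0.47,"dz":0.02,"wx":0,"wy":0,"wz":14,"hand":15},
    {"dx":-0.36,"dy":0.48,"dz":0.02,"wx":0,"wy":0,"wz":15,"hand":15},
    {"dx":-0.4,"dy":0.49,"dz":0.02,"wx":0,"wy":0,"wz":16,"hand":15},
    {"dx":-0.4,"dy":0.49,"dz":0.02,"wx":0,"wy":0,"wz":16,"hand":15}
  ]
}}

```text
clock: 5.75
eef_pos: [0.562, 0.1742, 0.1034]
tool_rot: [0.643, 0.766, 0.0, 0.0]
ft_force: [0.2, 0.0, -0.3]
grip_width: 0.0148
grasp_force: 0.0
```

```bash
python3 -c "
from h import *
rows(arc(AL,.025,98,92,4,.104))
save('scene','s2')
a=cv2.imread('pics/s2.png')[190:290,150:270]
b=save('top','t2')[150:250,140:290,::-1]
cv2.imwrite('pics/s2c.png',np.hstack([cv2.resize(a,(432,360),interpolation=cv2.INTER_CUBIC),cv2.resize(b,(360,360),interpolation=cv2.INTER_CUBIC)]))"
```

```text
clock 5.75 pos [0.562  0.1742 0.1034] az 10.02 tilt [ 0.  0. -1.] j [0.3  0.48 0.05 1.14 0.   1.7 ] F [ 0.2  0.  -0.3] w 0.014806847846447162
{'dx': np.float64(0.0), 'dy': np.float64(0.03), 'dz': np.float64(-0.01)} {'wx': np.float64(0.0), 'wy': np.float64(-0.0), 'wz': np.float64(0.4)}
{'dx': np.float64(-0.0), 'dy': np.float64(0.04), 'dz': np.float64(-0.01)} {'wx': np.float64(0.0), 'wy': np.float64(-0.0), 'wz': np.float64(0.8)}
{'dx': np.float64(-0.0), 'dy': np.float64(0.06), 'dz': np.float64(-0.01)} {'wx': np.float64(0.0), 'wy': np.float64(-0.0), 'wz': np.float64(1.2)}
{'dx': np.float64(-0.0), 'dy': np.float64(0.08), 'dz': np.float64(-0.01)} {'wx': np.float64(0.0), 'wy': np.float64(-0.0), 'wz': np.float64(1.6)}
```

Emit:
{"api": "drive_tool", "payload": {
  "rows": [
    {"dx":0,"dy":0.05,"dz":0,"wx":0,"wy":0,"wz":0.8,"hand":15},
    {"dx":0,"dy":0.08,"dz":0,"wx":0,"wy":0,"wz":1.4,"hand":15},
    {"dx":0,"dy":0.1,"dz":0,"wx":0,"wy":0,"wz":1.4,"hand":15},
    {"dx":0,"dy":0.1,"dz":0,"wx":0,"wy":0,"wz":1.4,"hand":15}
  ]
}}

```text
clock: 6.25
eef_pos: [0.5667, 0.175, 0.1034]
tool_rot: [0.688, 0.726, -0.0, -0.0]
ft_force: [-0.3, -0.3, 0.1]
grip_width: 0.0147
grasp_force: 0.0
```

View pics/s2c.png

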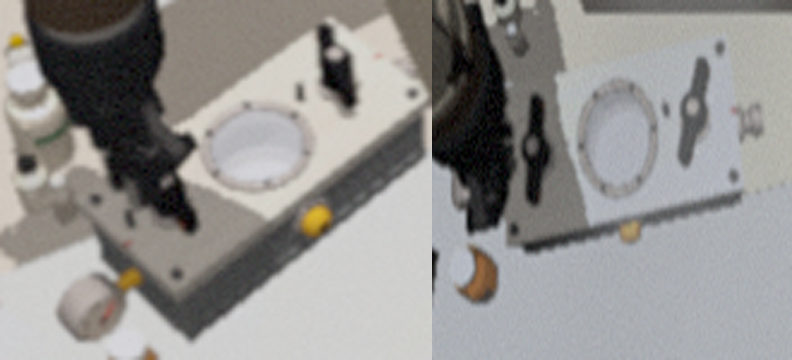

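```bash
python3 - <<'E'
from h import *
from scipy.optimize import least_squares
p=np.array([.562,.1742,.1034])
pts={'tcp':p,'tip':p-[0,0,.011],'hubL':[*AL,.107],'hubR':[*AR,.107],'wL-x':[.5327,.15,.095],'port':[.518,.067,.042],'portface':[.524,.068,.042]}
for c in('scene','top'):
    f=cv2.imread('pics/s2.png' if c=='scene' else 'pics/t2.png')
    for k,v in pts.items():
        uv=proj(c,v)[0]; print(c,k,uv.round(1)); 
        cv2.circle(f,tuple(int(round(x*8)) for x in uv),8,(0,0,255) if k[0]=='t' else (0,255,0),1,cv2.LINE_AA,3)
    x0,y0=(150,190) if c=='scene' else (140,150)
    g=cv2.resize(f[y0:y0+100,x0:x0+130],None,fx=4,fy=4,interpolation=cv2.INTER_CUBIC)
    G=g if c=='scene' else np.hstack([G,g])
cv2.imwrite('pics/ov.png',cv2.resize(G,(800,308)))
E
```

```text
scene tcp [188.2 246.5]
scene tip [188.9 249.4]
scene hubL [196.3 239.1]
scene hubR [243.6 204.3]
scene wL-x [204.3 252. ]
scene port [240.2 252.5]
scene portface [238.5 251.1]
top tcp [171.1 193. ]
top tip [172.4 194. ]
top hubL [181.9 190.6]
top hubR [248.6 179.9]
top wL-x [182.4 206.9]
top port [223.1 217.2]
top portface [222.8 214.6]
```

View pics/ov.png

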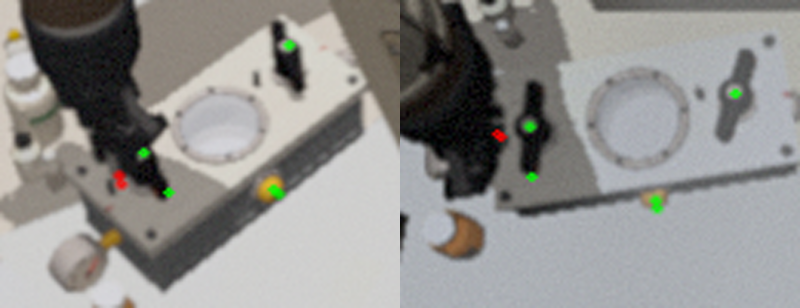

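```bash
python3 - <<'E'
from h import *
a=cv2.imread('pics/s2.png',0);b=cv2.imread('pics/scene0.png',0)
A=np.radians(10)
for off in(-.012,0,.012):
  out=[]
  for z in np.arange(.075,.16,.004):
    uv=proj('scene',[.562+off*np.cos(A),.1742+off*np.sin(A),z])[0].astype(np.float32)
    s=lambda im:int(cv2.getRectSubPix(im,(1,1),(float(uv[0]),float(uv[1])))[0,0])
    out.append((round(float(z),3),s(a),s(b)))
  print(off,out)
# 6x view
f=cv2.resize(cv2.imread('pics/s2.png')[200:275,150:230],None,fx=8,fy=8,interpolation=cv2.INTER_CUBIC)
f=np.clip(f.astype(float)*1.8+15,0,255).astype(np.uint8)
for z in(.074,.092,.103,.12):
    uv=(proj('scene',[.562,.1742,z])[0]-[150,200]+.5)*8; cv2.circle(f,tuple(uv.astype(int)),3,(0,0,255),-1)
cv2.imwrite('pics/z.png',f)
E
```

```text
-0.012 [(0.075, 146, 203), (0.079, 145, 201), (0.083, 143, 200), (0.087, 143, 199), (0.091, 138, 189), (0.095, 129, 173), (0.099, 125, 173), (0.103, 122, 168), (0.107, 113, 153), (0.111, 94, 157), (0.115, 58, 170), (0.119, 32, 175), (0.123, 25, 180), (0.127, 17, 172), (0.131, 25, 147), (0.135, 25, 131), (0.139, 25, 127), (0.143, 26, 124), (0.147, 20, 123), (0.151, 20, 120), (0.155, 20, 117), (0.159, 26, 109)]
0 [(0.075, 145, 201), (0.079, 144, 200), (0.083, 144, 202), (0.087, 143, 200), (0.091, 143, 201), (0.095, 133, 201), (0.099, 105, 200), (0.103, 81, 200), (0.107, 72, 201), (0.111, 68, 199), (0.115, 70, 200), (0.119, 70, 200), (0.123, 66, 199), (0.127, 58, 198), (0.131, 35, 199), (0.135, 19, 199), (0.139, 28, 199), (0.143, 20, 199), (0.147, 19, 195), (0.151, 24, 195), (0.155, 25, 194), (0.159, 27, 192)]
0.012 [(0.075, 97, 139), (0.079, 98, 137), (0.083, 93, 140), (0.087, 96, 160), (0.091, 113, 191), (0.095, 110, 199), (0.099, 109, 200), (0.103, 108, 201), (0.107, 93, 201), (0.111, 71, 201), (0.115, 55, 201), (0.119, 44, 199), (0.123, 33, 199), (0.127, 24, 199), (0.131, 18, 196), (0.135, 22, 194), (0.139, 23, 194), (0.143, 23, 195), (0.147, 21, 195), (0.151, 17, 194), (0.155, 17, 194), (0.159, 26, 195)]
```

View pics/z.png

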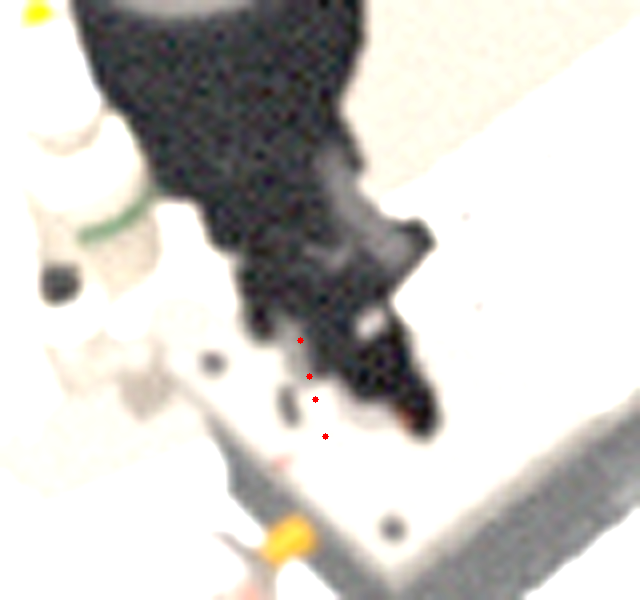

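```bash
python3 -c "
from h import *
rows(arc(AL,.025,92,92,1,.14)+arc(AL,.025,180,180,1,.14)+arc(AL,.025,180,180,1,.093))"
```

```text
clock 6.25 pos [0.5667 0.175  0.1034] az 3.12 tilt [-0. -0. -1.] j [ 0.3   0.49  0.07  1.15 -0.    1.82] F [-0.3 -0.3  0.1] w 0.01472976340878306
{'dx': np.float64(-0.01), 'dy': np.float64(-0.02), 'dz': np.float64(-0.73)} {'wx': np.float64(-0.0), 'wy': np.float64(0.0), 'wz': np.float64(0.22)}
{'dx': np.float64(-0.48), 'dy': np.float64(-0.53), 'dz': np.float64(-0.73)} {'wx': np.float64(-0.0), 'wy': np.float64(-0.0), 'wz': np.float64(-17.38)}
{'dx': np.float64(-0.48), 'dy': np.float64(-0.53), 'dz': np.float64(0.21)} {'wx': np.float64(-0.0), 'wy': np.float64(-0.0), 'wz': np.float64(-17.38)}
```

Emit:
{"api": "drive_tool", "payload": {
  "rows": [
    {"dx":0,"dy":0,"dz":-0.73,"wx":0,"wy":0,"wz":0,"hand":30},
    {"dx":-0.48,"dy":-0.53,"dz":-0.73,"wx":0,"wy":0,"wz":-17.38,"hand":40},
    {"dx":-0.48,"dy":-0.53,"dz":-0.73,"wx":0,"wy":0,"wz":-17.38,"hand":40},
    {"dx":-0.48,"dy":-0.53,"dz":-0.73,"wx":0,"wy":0,"wz":-17.38,"hand":40},
    {"dx":-0.48,"dy":-0.53,"dz":-0.73,"wx":0,"wy":0,"wz":-17.38,"hand":40},
    {"dx":-0.48,"dy":-0.53,"dz":-0.73,"wx":0,"wy":0,"wz":-17.38,"hand":40},
    {"dx":-0.48,"dy":-0.53,"dz":-0.73,"wx":0,"wy":0,"wz":-17.38,"hand":40},
    {"dx":-0.48,"dy":-0.53,"dz":-0.73,"wx":0,"wy":0,"wz":-17.38,"hand":40},
    {"dx":-0.48,"dy":-0.53,"dz":-0.73,"wx":0,"wy":0,"wz":-17.38,"hand":40},
    {"dx":-0.48,"dy":-0.53,"dz":-0.73,"wx":0,"wy":0,"wz":-17.38,"hand":40},
    {"dx":-0.48,"dy":-0.53,"dz":-0.73,"wx":0,"wy":0,"wz":-17.38,"hand":40},
    {"dx":-0.48,"dy":-0.53,"dz":-0.73,"wx":0,"wy":0,"wz":-17.38,"hand":40},
    {"dx":-0.48,"dy":-0.53,"dz":-0.3,"wx":0,"wy":0,"wz":-17.38,"hand":40},
    {"dx":-0.48,"dy":-0.53,"dz":0,"wx":0,"wy":0,"wz":-17.38,"hand":40},
    {"dx":-0.48,"dy":-0.53,"dz":0.2,"wx":0,"wy":0,"wz":-17.38,"hand":40},
    {"dx":-0.48,"dy":-0.53,"dz":0.2,"wx":0,"wy":0,"wz":-17.38,"hand":40}
  ]
}}

```text
clock: 7.85
eef_pos: [0.5402, 0.1493, 0.0918]
tool_rot: [0.001, 1.0, -0.0, -0.002]
ft_force: [1.3, 0.6, -0.3]
grip_width: 0.04
grasp_force: 0.0
```

Emit:
{"api": "drive_tool", "payload": {
  "rows": [
    {"dx":0,"dy":0,"dz":0,"wx":0,"wy":0,"wz":0,"hand":5},
    {"dx":0,"dy":0,"dz":0,"wx":0,"wy":0,"wz":0,"hand":5},
    {"dx":0,"dy":0,"dz":0,"wx":0,"wy":0,"wz":0,"hand":5},
    {"dx":0,"dy":0,"dz":0,"wx":0,"wy":0,"wz":0,"hand":5},
    {"dx":0,"dy":0,"dz":0,"wx":0,"wy":0,"wz":0,"hand":5}
  ]
}}

```text
clock: 8.35
eef_pos: [0.5417, 0.1497, 0.0938]
tool_rot: [0.001, 1.0, 0.0, 0.0]
ft_force: [-0.2, -0.1, 0.0]
grip_width: 0.0054
grasp_force: 0.0
```

```bash
python3 -c "
from h import *
rows(arc(AL,.025,180,180,1,.093))"
```

```text
clock 8.35 pos [0.5417 0.1497 0.0938] az 89.91 tilt [ 0.001  0.    -1.   ] j [ 0.27  0.44 -0.04  1.09 -0.    0.27] F [-0.2 -0.1  0. ] w 0.005376312110560697
{'dx': np.float64(0.0), 'dy': np.float64(-0.0), 'dz': np.float64(0.02)} {'wx': np.float64(0.0), 'wy': np.float64(0.01), 'wz': np.float64(-0.02)}
```

```bash
python3 - <<'E'
from h import *
G=[]
p=bot.get_obs()['eef_pos']
for c,(x0,y0) in(('scene',(165,205)),('top',(145,165))):
    f=save(c,'v9'+c)[:,:,::-1]
    g=cv2.resize(f[y0:y0+60,x0:x0+50],None,fx=8,fy=8,interpolation=cv2.INTER_CUBIC)
    g=np.clip(255*(g/255.)**.6,0,255).astype(np.uint8)
    def dot(P,col):
        uv=(proj(c,P)[0]-[x0,y0]+.5)*8; cv2.circle(g,tuple(uv.astype(int)),3,col,-1)
    for z in(-.011,0,.008): dot(p+[0,0,z],(0,0,255))
    for d in(-.034,-.012,0,.012,.034): dot([AL[0]+d,AL[1],.105],(0,255,0))
    G.append(g)
cv2.imwrite('pics/v9.png',np.hstack(G))
E
```

```text
(no output)
```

View pics/v9.png

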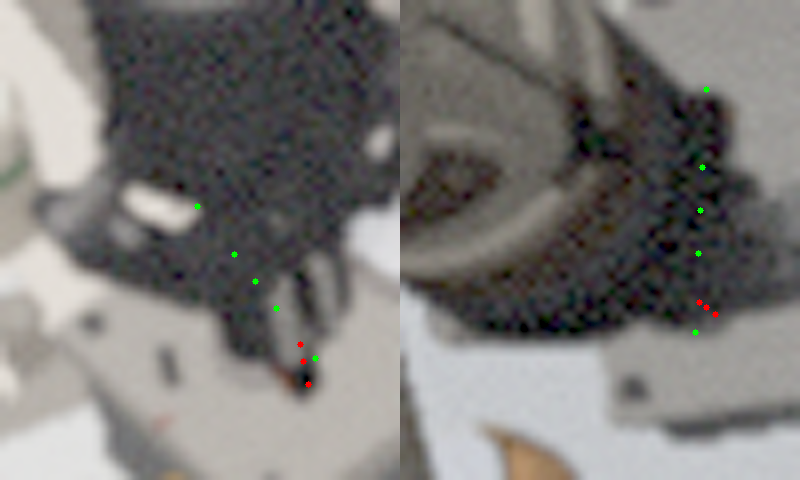

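Emit:
{"api": "drive_tool", "payload": {
  "rows": [
    {"dx":0,"dy":0,"dz":0.04,"wx":0,"wy":0,"wz":0,"hand":5},
    {"dx":0,"dy":0,"dz":0.08,"wx":0,"wy":0,"wz":0,"hand":5},
    {"dx":0,"dy":0,"dz":0.08,"wx":0,"wy":0,"wz":0,"hand":5}
  ]
}}

```text
clock: 8.75
eef_pos: [0.5417, 0.1497, 0.0907]
tool_rot: [0.001, 1.0, 0.0, 0.001]
ft_force: [-1.5, -0.6, 9.0]
grip_width: 0.0048
grasp_force: 4.0
```

Emit:
{"api": "drive_tool", "payload": {
  "rows": [
    {"dx":0,"dy":0,"dz":0.03,"wx":0,"wy":0,"wz":0,"hand":5},
    {"dx":0,"dy":0,"dz":0.06,"wx":0,"wy":0,"wz":0,"hand":5},
    {"dx":0,"dy":0,"dz":0.06,"wx":0,"wy":0,"wz":0,"hand":5}
  ]
}}

```text
clock: 9.05
eef_pos: [0.5417, 0.1499, 0.0904]
tool_rot: [0.001, 1.0, 0.001, 0.001]
ft_force: [-8.2, -2.0, 21.7]
grip_width: 0.0052
grasp_force: 11.0
```

Emit:
{"api": "drive_tool", "payload": {
  "rows": [
    {"dx":0.04,"dy":0,"dz":-0.4,"wx":0,"wy":0,"wz":0,"hand":40},
    {"dx":0.04,"dy":0,"dz":-0.4,"wx":0,"wy":0,"wz":0,"hand":40},
    {"dx":0.04,"dy":0,"dz":-0.4,"wx":0,"wy":0,"wz":0,"hand":40},
    {"dx":0.04,"dy":0,"dz":-0.4,"wx":0,"wy":0,"wz":0,"hand":40},
    {"dx":0.04,"dy":0,"dz":-0.1,"wx":0,"wy":0,"wz":0,"hand":40},
    {"dx":0.04,"dy":0,"dz":0.1,"wx":0,"wy":0,"wz":0,"hand":40},
    {"dx":0.04,"dy":0,"dz":0.15,"wx":0,"wy":0,"wz":0,"hand":40},
    {"dx":0.04,"dy":0,"dz":0.15,"wx":0,"wy":0,"wz":0,"hand":40}
  ]
}}

```text
clock: 9.85
eef_pos: [0.5386, 0.1494, 0.0777]
tool_rot: [0.001, 1.0, -0.0, -0.001]
ft_force: [-0.2, -0.3, 0.3]
grip_width: 0.0403
grasp_force: 0.0
```

Emit:
{"api": "drive_tool", "payload": {
  "rows": [
    {"dx":0,"dy":0,"dz":0,"wx":0,"wy":0,"wz":0,"hand":25},
    {"dx":0,"dy":0,"dz":0,"wx":0,"wy":0,"wz":0,"hand":8},
    {"dx":0,"dy":0,"dz":0,"wx":0,"wy":0,"wz":0,"hand":8},
    {"dx":0,"dy":0,"dz":0,"wx":0,"wy":0,"wz":0,"hand":8},
    {"dx":0,"dy":0,"dz":0,"wx":0,"wy":0,"wz":0,"hand":8}
  ]
}}

```text
clock: 10.35
eef_pos: [0.5397, 0.1521, 0.0797]
tool_rot: [-0.0, 1.0, 0.002, 0.0]
ft_force: [-1.2, 5.4, -0.5]
grip_width: 0.0099
grasp_force: 59.0
```

```bash
python3 -c "
from h import *
rows(arc(AL,.027,180,180,1,.08))"
```

```text
clock 10.35 pos [0.5397 0.1521 0.0797] az 90.01 tilt [ 0.001  0.005 -1.   ] j [ 0.27  0.45 -0.06  1.05  0.    0.27] F [-1.2  5.4 -0.5] w 0.009919003951522728
{'dx': np.float64(0.0), 'dy': np.float64(-0.05), 'dz': np.float64(-0.01)} {'wx': np.float64(0.05), 'wy': np.float64(0.01), 'wz': np.float64(0.0)}
```

Emit:
{"api": "drive_tool", "payload": {
  "rows": [
    {"dx":-0.005,"dy":0.075,"dz":0,"wx":0,"wy":0,"wz":1.6,"hand":8},
    {"dx":-0.021,"dy":0.149,"dz":0,"wx":0,"wy":0,"wz":3.2,"hand":8},
    {"dx":-0.046,"dy":0.22,"dz":0,"wx":0,"wy":0,"wz":4.8,"hand":8},
    {"dx":-0.082,"dy":0.286,"dz":0,"wx":0,"wy":0,"wz":6.4,"hand":8},
    {"dx":-0.126,"dy":0.347,"dz":0,"wx":0,"wy":0,"wz":8,"hand":8},
    {"dx":-0.179,"dy":0.401,"dz":0,"wx":0,"wy":0,"wz":9.6,"hand":8},
    {"dx":-0.238,"dy":0.448,"dz":0,"wx":0,"wy":0,"wz":11.2,"hand":8},
    {"dx":-0.303,"dy":0.485,"dz":0,"wx":0,"wy":0,"wz":12.8,"hand":8},
    {"dx":-0.303,"dy":0.485,"dz":0,"wx":0,"wy":0,"wz":12.8,"hand":8}
  ]
}}

```text
clock: 11.25
eef_pos: [0.5555, 0.1776, 0.0798]
tool_rot: [0.53, 0.848, 0.003, -0.001]
ft_force: [0.5, 8.3, 0.4]
grip_width: 0.0102
grasp_force: 59.0
```

```bash
python3 -c "
from h import *
rows(arc(AL,.027,116,92,4,.08))"
```

```text
clock 11.25 pos [0.5555 0.1776 0.0798] az 25.94 tilt [ 0.002  0.006 -1.   ] j [0.31 0.49 0.   1.08 0.01 1.42] F [0.5 8.3 0.4] w 0.010205094130727621
{'dx': np.float64(-0.06), 'dy': np.float64(-0.04), 'dz': np.float64(-0.01)} {'wx': np.float64(0.05), 'wy': np.float64(-0.06), 'wz': np.float64(-0.01)}
{'dx': np.float64(-0.06), 'dy': np.float64(0.03), 'dz': np.float64(-0.0)} {'wx': np.float64(0.05), 'wy': np.float64(-0.06), 'wz': np.float64(1.59)}
{'dx': np.float64(-0.08), 'dy': np.float64(0.11), 'dz': np.float64(-0.0)} {'wx': np.float64(0.04), 'wy': np.float64(-0.06), 'wz': np.float64(3.19)}
{'dx': np.float64(-0.11), 'dy': np.float64(0.18), 'dz': np.float64(-0.0)} {'wx': np.float64(0.04), 'wy': np.float64(-0.07), 'wz': np.float64(4.79)}
```

Emit:
{"api": "drive_tool", "payload": {
  "rows": [
    {"dx":-0.005,"dy":0.075,"dz":0,"wx":0,"wy":0,"wz":1.6,"hand":8},
    {"dx":-0.016,"dy":0.131,"dz":0,"wx":0,"wy":0,"wz":2.8,"hand":8},
    {"dx":-0.033,"dy":0.185,"dz":0,"wx":0,"wy":0,"wz":4,"hand":8},
    {"dx":-0.033,"dy":0.185,"dz":0,"wx":0,"wy":0,"wz":4,"hand":8}
  ]
}}

```text
clock: 11.65
eef_pos: [0.5639, 0.1802, 0.0798]
tool_rot: [0.669, 0.744, 0.003, -0.002]
ft_force: [-0.7, 7.8, -0.3]
grip_width: 0.0099
grasp_force: 59.7
```

```bash
python3 -c "
from h import *
rows([])
print(bot.get_obs()['ft_torque'])"
```

```text
clock 11.65 pos [0.5639 0.1802 0.0798] az 6.07 tilt [ 0.001  0.007 -1.   ] j [0.31 0.51 0.03 1.09 0.01 1.77] F [-0.7  7.8 -0.3] w 0.009918951817131158
[1.59271634 0.31791612 0.68555761]
```

Emit:
{"api": "drive_tool", "payload": {
  "rows": [
    {"dx":-0.002,"dy":0.03,"dz":0,"wx":0,"wy":0,"wz":0.6,"hand":8},
    {"dx":-0.003,"dy":0.056,"dz":0,"wx":0,"wy":0,"wz":1.2,"hand":8},
    {"dx":-0.003,"dy":0.056,"dz":0,"wx":0,"wy":0,"wz":1.2,"hand":8}
  ]
}}

```text
clock: 11.95
eef_pos: [0.5646, 0.1803, 0.0797]
tool_rot: [0.706, 0.709, 0.001, -0.003]
ft_force: [-5.6, 7.6, 3.0]
grip_width: 0.0102
grasp_force: 72.9
```

```bash
python3 -c "
from h import *
rows([])
print(bot.get_obs()['ft_torque'])"
```

```text
clock 11.95 pos [0.5646 0.1803 0.0797] az 0.26 tilt [-0.003  0.006 -1.   ] j [0.31 0.51 0.04 1.1  0.01 1.87] F [-5.6  7.6  3. ] w 0.010230040756154848
[1.48833151 1.2326931  1.30947754]
```

Emit:
{"api": "drive_tool", "payload": {
  "rows": [
    {"dx":0,"dy":0,"dz":0,"wx":0,"wy":0,"wz":0,"hand":35},
    {"dx":0,"dy":0,"dz":0,"wx":0,"wy":0,"wz":0,"hand":35},
    {"dx":0,"dy":0,"dz":0,"wx":0,"wy":0,"wz":0,"hand":35},
    {"dx":0,"dy":0,"dz":-0.6,"wx":0,"wy":0,"wz":0,"hand":35},
    {"dx":0,"dy":0,"dz":-1.2,"wx":0,"wy":0,"wz":0,"hand":40},
    {"dx":0,"dy":0,"dz":-1.2,"wx":0,"wy":0,"wz":0,"hand":40}
  ]
}}

```text
clock: 12.55
eef_pos: [0.57, 0.177, 0.144]
tool_rot: [0.708, 0.706, 0.004, 0.002]
ft_force: [0.7, -0.2, 1.0]
grip_width: 0.0396
grasp_force: 0.0
```

```bash
sed -i 's/AR=.*/AR=(.591,.006)/' h.py; python3 -c "
from h import *
rows(arc(AR,.027,165.3,165.3,1,.13)+arc(AR,.027,165.3,165.3,1,.0795))"
```

```text
clock 12.55 pos [0.57  0.177 0.144] az -0.14 tilt [ 0.009  0.002 -1.   ] j [ 0.3   0.46  0.13  1.23 -0.    1.87] F [ 0.7 -0.2  1. ] w 0.03964603942358989
{'dx': np.float64(-3.28), 'dy': np.float64(-0.1), 'dz': np.float64(0.27)} {'wx': np.float64(0.11), 'wy': np.float64(0.05), 'wz': np.float64(-15.09)}
{'dx': np.float64(-3.29), 'dy': np.float64(-0.11), 'dz': np.float64(1.28)} {'wx': np.float64(0.11), 'wy': np.float64(0.05), 'wz': np.float64(-15.09)}
```

Emit:
{"api": "drive_tool", "payload": {
  "rows": [
    {"dx":-3.28,"dy":-0.1,"dz":0.2,"wx":0,"wy":0,"wz":-15.09,"hand":40},
    {"dx":-3.28,"dy":-0.1,"dz":0.2,"wx":0,"wy":0,"wz":-15.09,"hand":40},
    {"dx":-3.28,"dy":-0.1,"dz":0.2,"wx":0,"wy":0,"wz":-15.09,"hand":40},
    {"dx":-3.28,"dy":-0.1,"dz":0.2,"wx":0,"wy":0,"wz":-15.09,"hand":40},
    {"dx":-3.28,"dy":-0.1,"dz":0.2,"wx":0,"wy":0,"wz":-15.09,"hand":40},
    {"dx":-3.28,"dy":-0.1,"dz":0.2,"wx":0,"wy":0,"wz":-15.09,"hand":40},
    {"dx":-3.28,"dy":-0.1,"dz":0.2,"wx":0,"wy":0,"wz":-15.09,"hand":40},
    {"dx":-3.28,"dy":-0.1,"dz":0.2,"wx":0,"wy":0,"wz":-15.09,"hand":40},
    {"dx":-3.28,"dy":-0.1,"dz":0.2,"wx":0,"wy":0,"wz":-15.09,"hand":40},
    {"dx":-3.28,"dy":-0.1,"dz":0.2,"wx":0,"wy":0,"wz":-15.09,"hand":40},
    {"dx":-3.28,"dy":-0.1,"dz":0.2,"wx":0,"wy":0,"wz":-15.09,"hand":40},
    {"dx":-3.28,"dy":-0.1,"dz":0.2,"wx":0,"wy":0,"wz":-15.09,"hand":40}
  ]
}}

```text
clock: 13.75
eef_pos: [0.5613, 0.0124, 0.1288]
tool_rot: [0.129, 0.992, -0.0, -0.0]
ft_force: [0.0, 0.1, -0.2]
grip_width: 0.04
grasp_force: 0.0
```

```bash
cat >> h.py <<'E'
def knobs(tag,cams=('top','scene')):
    for c in cams:
        save(c,tag+c)
        for k in('knob_left','knob_right'):
            for d in bot.outline_of(c,k)[:2]:
                v,x=np.nonzero(d['region']);P=unproj(c,np.c_[x,v],.098)
                e=np.linalg.eigh(np.cov(P[:,:2].T));a=e[1][:,1];print(c,k,round(d['score'],2),len(v),P.mean(0)[:2].round(4),'len',np.sqrt(e[0]).round(4),'az',np.degrees(np.arctan2(a[1],a[0]))%180)
E
python3 -c "
from h import *
rows(arc(AR,.027,165.3,165.3,1,.13)+arc(AR,.027,165.3,165.3,1,.0795))
knobs('k1')"
```

```text
clock 13.75 pos [0.5613 0.0124 0.1288] az 75.23 tilt [-0. -0. -1.] j [ 0.02  0.41  0.01  1.17 -0.    0.28] F [ 0.   0.1 -0.2] w 0.03999746960041898
{'dx': np.float64(-0.07), 'dy': np.float64(0.03), 'dz': np.float64(-0.02)} {'wx': np.float64(-0.0), 'wy': np.float64(-0.0), 'wz': np.float64(-0.01)}
{'dx': np.float64(-0.07), 'dy': np.float64(0.03), 'dz': np.float64(0.99)} {'wx': np.float64(-0.0), 'wy': np.float64(-0.0), 'wz': np.float64(-0.01)}
scene knob_left 0.83 246 [0.5634 0.1534] len [0.0077 0.0179] az 102.77007168939059
scene knob_right 0.57 169 [0.5829 0.0087] len [0.006 0.018] az 158.72711785332456
```

Emit:
{"api": "drive_tool", "payload": {
  "rows": [
    {"dx":-0.07,"dy":0.03,"dz":0.5,"wx":0,"wy":0,"wz":0,"hand":40},
    {"dx":-0.07,"dy":0.03,"dz":0.8,"wx":0,"wy":0,"wz":0,"hand":40},
    {"dx":-0.07,"dy":0.03,"dz":0.98,"wx":0,"wy":0,"wz":0,"hand":40},
    {"dx":-0.07,"dy":0.03,"dz":0.98,"wx":0,"wy":0,"wz":0,"hand":30},
    {"dx":-0.07,"dy":0.03,"dz":0.98,"wx":0,"wy":0,"wz":0,"hand":8},
    {"dx":-0.07,"dy":0.03,"dz":0.98,"wx":0,"wy":0,"wz":0,"hand":8},
    {"dx":-0.07,"dy":0.03,"dz":0.98,"wx":0,"wy":0,"wz":0,"hand":8},
    {"dx":-0.07,"dy":0.03,"dz":0.98,"wx":0,"wy":0,"wz":0,"hand":8}
  ]
}}

```text
clock: 14.85
eef_pos: [0.5655, 0.0134, 0.0807]
tool_rot: [0.127, 0.992, 0.0, 0.001]
ft_force: [-1.1, 0.8, 1.7]
grip_width: 0.0102
grasp_force: 59.0
```

```bash
python3 -c "
from h import *
rows(arc(AR,.027,165.3,165.3,1,.0795))"
```

```text
clock 14.85 pos [0.5655 0.0134 0.0807] az 75.38 tilt [ 0.001  0.    -1.   ] j [ 0.02  0.46 -0.05  1.06  0.    0.28] F [-1.1  0.8  1.7] w 0.010230913900381956
{'dx': np.float64(0.01), 'dy': np.float64(-0.01), 'dz': np.float64(0.02)} {'wx': np.float64(0.01), 'wy': np.float64(0.01), 'wz': np.float64(0.02)}
```

Emit:
{"api": "drive_tool", "payload": {
  "rows": [
    {"dx":-0.005,"dy":0.075,"dz":0,"wx":0,"wy":0,"wz":1.6,"hand":8},
    {"dx":-0.021,"dy":0.149,"dz":0,"wx":0,"wy":0,"wz":3.2,"hand":8},
    {"dx":-0.046,"dy":0.22,"dz":0,"wx":0,"wy":0,"wz":4.8,"hand":8},
    {"dx":-0.082,"dy":0.286,"dz":0,"wx":0,"wy":0,"wz":6.4,"hand":8},
    {"dx":-0.126,"dy":0.347,"dz":0,"wx":0,"wy":0,"wz":8,"hand":8},
    {"dx":-0.179,"dy":0.401,"dz":0,"wx":0,"wy":0,"wz":9.6,"hand":8},
    {"dx":-0.238,"dy":0.448,"dz":0,"wx":0,"wy":0,"wz":11.2,"hand":8},
    {"dx":-0.303,"dy":0.485,"dz":0,"wx":0,"wy":0,"wz":12.8,"hand":8},
    {"dx":-0.355,"dy":0.507,"dz":0,"wx":0,"wy":0,"wz":14,"hand":8},
    {"dx":-0.4,"dy":0.522,"dz":0,"wx":0,"wy":0,"wz":15,"hand":8},
    {"dx":-0.4,"dy":0.522,"dz":0,"wx":0,"wy":0,"wz":15,"hand":8}
  ]
}}

```text
clock: 15.95
eef_pos: [0.5891, 0.034, 0.0807]
tool_rot: [0.704, 0.71, -0.001, -0.001]
ft_force: [-5.8, 1.2, 7.0]
grip_width: 0.0102
grasp_force: 70.9
```

```bash
python3 -c "
from h import *
rows(arc(AR,.027,90.3,90.3,1,.0795))
print(bot.get_obs()['ft_torque'])"
```

```text
clock 15.95 pos [0.5891 0.034  0.0807] az 0.54 tilt [-0.003  0.    -1.   ] j [0.06 0.51 0.03 1.1  0.   1.62] F [-5.8  1.2  7. ] w 0.010166622020140653
{'dx': np.float64(-0.02), 'dy': np.float64(0.03), 'dz': np.float64(0.02)} {'wx': np.float64(-0.04), 'wy': np.float64(-0.01), 'wz': np.float64(0.05)}
[0.23057962 1.42500883 1.3298143 ]
```

Emit:
{"api": "drive_tool", "payload": {
  "rows": [
    {"dx":0,"dy":0,"dz":0,"wx":0,"wy":0,"wz":0,"hand":35},
    {"dx":0,"dy":0,"dz":0,"wx":0,"wy":0,"wz":0,"hand":35},
    {"dx":0,"dy":0,"dz":0,"wx":0,"wy":0,"wz":0,"hand":35},
    {"dx":0,"dy":0,"dz":-0.7,"wx":0,"wy":0,"wz":0,"hand":35},
    {"dx":0,"dy":0,"dz":-1.5,"wx":0,"wy":0,"wz":0,"hand":50},
    {"dx":0,"dy":0,"dz":-1.6,"wx":0,"wy":0,"wz":0,"hand":60},
    {"dx":0,"dy":0,"dz":-1.6,"wx":0,"wy":0,"wz":0,"hand":60}
  ]
}}

```text
clock: 16.65
eef_pos: [0.5927, 0.0332, 0.162]
tool_rot: [0.705, 0.709, 0.002, 0.002]
ft_force: [1.4, -0.3, -0.3]
grip_width: 0.0602
grasp_force: 0.0
```

```bash
python3 -c "
from h import *
rows([(.459,-.349,.16,105.2),(.459,-.349,.05,105.2)])"
```

```text
clock 16.65 pos [0.5927 0.0332 0.162 ] az 0.35 tilt [ 0.005  0.    -1.   ] j [ 0.06  0.45  0.16  1.28 -0.    1.62] F [ 1.4 -0.3 -0.3] w 0.06017668388611332
{'dx': np.float64(-7.63), 'dy': np.float64(-2.72), 'dz': np.float64(0.03)} {'wx': np.float64(0.04), 'wy': np.float64(0.05), 'wz': np.float64(-20.97)}
{'dx': np.float64(-7.63), 'dy': np.float64(-2.73), 'dz': np.float64(2.23)} {'wx': np.float64(0.04), 'wy': np.float64(0.05), 'wz': np.float64(-20.97)}
```

Emit:
{"api": "drive_tool", "payload": {
  "rows": [
    {"dx":-7.63,"dy":-2.72,"dz":0,"wx":0,"wy":0,"wz":-20.97,"hand":60},
    {"dx":-7.63,"dy":-2.72,"dz":0,"wx":0,"wy":0,"wz":-20.97,"hand":60},
    {"dx":-7.63,"dy":-2.72,"dz":0,"wx":0,"wy":0,"wz":-20.97,"hand":60},
    {"dx":-7.63,"dy":-2.72,"dz":0,"wx":0,"wy":0,"wz":-20.97,"hand":60},
    {"dx":-7.63,"dy":-2.72,"dz":0,"wx":0,"wy":0,"wz":-20.97,"hand":60},
    {"dx":-7.63,"dy":-2.72,"dz":0,"wx":0,"wy":0,"wz":-20.97,"hand":60},
    {"dx":-7.63,"dy":-2.72,"dz":0,"wx":0,"wy":0,"wz":-20.97,"hand":60},
    {"dx":-7.63,"dy":-2.72,"dz":0,"wx":0,"wy":0,"wz":-20.97,"hand":60},
    {"dx":-7.63,"dy":-2.72,"dz":0,"wx":0,"wy":0,"wz":-20.97,"hand":60},
    {"dx":-7.63,"dy":-2.72,"dz":0,"wx":0,"wy":0,"wz":-20.97,"hand":60},
    {"dx":-7.63,"dy":-2.72,"dz":0,"wx":0,"wy":0,"wz":-20.97,"hand":60},
    {"dx":-7.63,"dy":-2.72,"dz":0,"wx":0,"wy":0,"wz":-20.97,"hand":60},
    {"dx":-7.63,"dy":-2.72,"dz":0,"wx":0,"wy":0,"wz":-20.97,"hand":60},
    {"dx":-7.63,"dy":-2.72,"dz":0,"wx":0,"wy":0,"wz":-20.97,"hand":60},
    {"dx":-7.63,"dy":-2.72,"dz":0,"wx":0,"wy":0,"wz":-20.97,"hand":60}
  ]
}}

```text
clock: 18.15
eef_pos: [0.4568, -0.3486, 0.1586]
tool_rot: [-0.131, 0.991, 0.001, -0.001]
ft_force: [0.4, -0.3, -0.6]
grip_width: 0.0601
grasp_force: 0.0
```

```bash
python3 -c "
from h import *
rows([(.459,-.349,.16,105.2),(.459,-.349,.05,105.2)])
knobs('k2')
a=cv2.imread('pics/k2top.png')[150:250,140:290]
b=cv2.imread('pics/k2scene.png')[180:290,150:290]
cv2.imwrite('pics/v10.png',np.vstack([cv2.resize(a,(450,300),interpolation=cv2.INTER_CUBIC),cv2.resize(b,(450,300),interpolation=cv2.INTER_CUBIC)]))
# dark wing analysis near hubs in top
g=cv2.imread('pics/k2top.png',0)
for A in((.5667,.1507),(.591,.006)):
    best=[]
    for az in range(80,125,2):
        P=np.array([[A[0]+s*np.cos(np.radians(az)),A[1]+s*np.sin(np.radians(az)),.105] for s in np.r_[-.031:-.015:.002,.015:.032:.002]])
        uv=proj('top',P).astype(np.float32); v=cv2.remap(g,uv[:,0].copy(),uv[:,1].copy(),1).mean(); best.append((round(float(v)),az))
    print(sorted(best)[:5])
"
```

```text
clock 18.15 pos [ 0.4568 -0.3486  0.1586] az 105.07 tilt [-0.002  0.001 -1.   ] j [-0.65  0.42  0.11  1.26 -0.   -0.91] F [ 0.4 -0.3 -0.6] w 0.060128283690636046
{'dx': np.float64(-0.04), 'dy': np.float64(-0.02), 'dz': np.float64(-0.03)} {'wx': np.float64(0.02), 'wy': np.float64(-0.02), 'wz': np.float64(-0.03)}
{'dx': np.float64(-0.04), 'dy': np.float64(-0.02), 'dz': np.float64(2.17)} {'wx': np.float64(0.02), 'wy': np.float64(-0.02), 'wz': np.float64(-0.03)}
top knob_left 0.73 560 [ 0.4608 -0.3276] len [0.0079 0.0326] az 15.85608164688361
top knob_left 0.65 250 [0.5665 0.1507] len [0.0059 0.0176] az 97.96428763007856
top knob_right 0.59 276 [0.5902 0.006 ] len [0.0063 0.0177] az 98.78703624444042
scene knob_left 0.78 240 [0.564  0.1533] len [0.0076 0.0176] az 104.28553656340407
scene knob_right 0.47 206 [0.5887 0.0079] len [0.0074 0.0179] az 103.69801705964821
[(38, 94), (38, 96), (39, 92), (39, 98), (40, 100)]
[(93, 94), (93, 102), (93, 104), (94, 92), (94, 96)]
```

Emit:
{"api": "drive_tool", "payload": {
  "rows": [
    {"dx":-0.04,"dy":-0.02,"dz":1,"wx":0,"wy":0,"wz":0,"hand":60},
    {"dx":-0.04,"dy":-0.02,"dz":2,"wx":0,"wy":0,"wz":0,"hand":60},
    {"dx":-0.04,"dy":-0.02,"dz":2.4,"wx":0,"wy":0,"wz":0,"hand":60},
    {"dx":-0.04,"dy":-0.02,"dz":2.4,"wx":0,"wy":0,"wz":0,"hand":60}
  ]
}}

```text
clock: 18.85
eef_pos: [0.4568, -0.3472, 0.0359]
tool_rot: [-0.132, 0.991, 0.003, -0.003]
ft_force: [-0.3, -0.3, -0.1]
grip_width: 0.06
grasp_force: 0.0
```

Emit:
{"api": "drive_tool", "payload": {
  "rows": [
    {"dx":0,"dy":0,"dz":0.2,"wx":0,"wy":0,"wz":0,"hand":60},
    {"dx":0,"dy":0,"dz":0.35,"wx":0,"wy":0,"wz":0,"hand":60},
    {"dx":0,"dy":0,"dz":0.5,"wx":0,"wy":0,"wz":0,"hand":60},
    {"dx":0,"dy":0,"dz":0.5,"wx":0,"wy":0,"wz":0,"hand":60}
  ]
}}

```text
clock: 19.25
eef_pos: [0.4594, -0.3493, 0.0146]
tool_rot: [-0.132, 0.991, 0.0, -0.0]
ft_force: [0.8, 0.2, -0.1]
grip_width: 0.0602
grasp_force: 0.0
```

```bash
python3 -c "
from h import *
rows([(.459,-.349,.012,105.2)])"
```

```text
clock 19.25 pos [ 0.4594 -0.3493  0.0146] az 105.22 tilt [-0.  0. -1.] j [-0.65  0.55 -0.09  0.93  0.   -0.92] F [ 0.8  0.2 -0.1] w 0.060224950486275707
{'dx': np.float64(0.01), 'dy': np.float64(0.01), 'dz': np.float64(0.05)} {'wx': np.float64(0.0), 'wy': np.float64(-0.0), 'wz': np.float64(0.0)}
```

Emit:
{"api": "drive_tool", "payload": {
  "rows": [
    {"dx":0,"dy":0,"dz":0.05,"wx":0,"wy":0,"wz":0,"hand":45},
    {"dx":0,"dy":0,"dz":0.05,"wx":0,"wy":0,"wz":0,"hand":35},
    {"dx":0,"dy":0,"dz":0.05,"wx":0,"wy":0,"wz":0,"hand":28},
    {"dx":0,"dy":0,"dz":0.05,"wx":0,"wy":0,"wz":0,"hand":15},
    {"dx":0,"dy":0,"dz":0.05,"wx":0,"wy":0,"wz":0,"hand":15},
    {"dx":0,"dy":0,"dz":0.05,"wx":0,"wy":0,"wz":0,"hand":15},
    {"dx":0,"dy":0,"dz":0.05,"wx":0,"wy":0,"wz":0,"hand":15}
  ]
}}

```text
clock: 19.95
eef_pos: [0.4598, -0.3493, 0.013]
tool_rot: [-0.133, 0.991, 0.0, 0.0]
ft_force: [-0.6, 2.3, 5.5]
grip_width: 0.0251
grasp_force: 59.8
```

```bash
python3 -c "
from h import *
rows([(.459,-.349,.09,105.2)])"
```

```text
clock 19.95 pos [ 0.4598 -0.3493  0.013 ] az 105.23 tilt [ 0.001  0.    -1.   ] j [-0.65  0.55 -0.09  0.93  0.   -0.92] F [-0.6  2.3  5.5] w 0.025081792273634464
{'dx': np.float64(0.01), 'dy': np.float64(0.01), 'dz': np.float64(-1.54)} {'wx': np.float64(-0.0), 'wy': np.float64(0.01), 'wz': np.float64(0.01)}
```

```bash
python3 -c "
from h import *
rows([(.357,.0433,.1125,99),(.357,.0433,.0125,99)])"
```

```text
clock 19.95 pos [ 0.4598 -0.3493  0.013 ] az 105.23 tilt [ 0.001  0.    -1.   ] j [-0.65  0.55 -0.09  0.93  0.   -0.92] F [-0.6  2.3  5.5] w 0.025081792273634464
{'dx': np.float64(-0.08), 'dy': np.float64(8.12), 'dz': np.float64(-1.99)} {'wx': np.float64(-0.0), 'wy': np.float64(0.01), 'wz': np.float64(1.25)}
{'dx': np.float64(-0.08), 'dy': np.float64(8.12), 'dz': np.float64(0.01)} {'wx': np.float64(-0.0), 'wy': np.float64(0.01), 'wz': np.float64(1.25)}
```

Emit:
{"api": "drive_tool", "payload": {
  "rows": [
    {"dx":0,"dy":0,"dz":-0.3,"wx":0,"wy":0,"wz":0,"hand":15},
    {"dx":0,"dy":0,"dz":-0.7,"wx":0,"wy":0,"wz":0,"hand":15},
    {"dx":0,"dy":0,"dz":-1.2,"wx":0,"wy":0,"wz":0,"hand":15},
    {"dx":0,"dy":0,"dz":-1.7,"wx":0,"wy":0,"wz":0,"hand":15},
    {"dx":0,"dy":0,"dz":-2,"wx":0,"wy":0,"wz":0,"hand":15},
    {"dx":0,"dy":0,"dz":-2,"wx":0,"wy":0,"wz":0,"hand":15}
  ]
}}

```text
clock: 20.55
eef_pos: [0.4611, -0.3509, 0.1146]
tool_rot: [-0.132, 0.991, -0.002, 0.002]
ft_force: [0.4, -0.5, -1.2]
grip_width: 0.0252
grasp_force: 59.1
```

```bash
python3 -c "
from h import *
rows([(.357,.0433,.1125,99),(.357,.0433,.0125,99)])"
```

```text
clock 20.55 pos [ 0.4611 -0.3509  0.1146] az 105.2 tilt [ 0.004 -0.004 -1.   ] j [-0.65  0.45  0.04  1.15 -0.   -0.92] F [ 0.4 -0.5 -1.2] w 0.025225862243520858
{'dx': np.float64(-0.06), 'dy': np.float64(8.15), 'dz': np.float64(0.01)} {'wx': np.float64(-0.05), 'wy': np.float64(0.03), 'wz': np.float64(1.24)}
{'dx': np.float64(-0.05), 'dy': np.float64(8.16), 'dz': np.float64(2.01)} {'wx': np.float64(-0.05), 'wy': np.float64(0.03), 'wz': np.float64(1.24)}
```

Emit:
{"api": "drive_tool", "payload": {
  "rows": [
    {"dx":0,"dy":0.4,"dz":0,"wx":0,"wy":0,"wz":0.1,"hand":15},
    {"dx":-0.01,"dy":1,"dz":0,"wx":0,"wy":0,"wz":0.2,"hand":15},
    {"dx":-0.02,"dy":1.8,"dz":0,"wx":0,"wy":0,"wz":0.3,"hand":15},
    {"dx":-0.03,"dy":2.6,"dz":0,"wx":0,"wy":0,"wz":0.4,"hand":15},
    {"dx":-0.04,"dy":3.4,"dz":0,"wx":0,"wy":0,"wz":0.6,"hand":15},
    {"dx":-0.05,"dy":4.2,"dz":0,"wx":0,"wy":0,"wz":0.7,"hand":15},
    {"dx":-0.06,"dy":5,"dz":0,"wx":0,"wy":0,"wz":0.8,"hand":15},
    {"dx":-0.07,"dy":5.8,"dz":0,"wx":0,"wy":0,"wz":0.9,"hand":15},
    {"dx":-0.07,"dy":6.6,"dz":0,"wx":0,"wy":0,"wz":1,"hand":15},
    {"dx":-0.08,"dy":7.3,"dz":0.3,"wx":0,"wy":0,"wz":1.2,"hand":15},
    {"dx":-0.08,"dy":7.8,"dz":0.8,"wx":0,"wy":0,"wz":1.25,"hand":15},
    {"dx":-0.08,"dy":8.12,"dz":1.3,"wx":0,"wy":0,"wz":1.25,"hand":15},
    {"dx":-0.08,"dy":8.12,"dz":1.7,"wx":0,"wy":0,"wz":1.25,"hand":15},
    {"dx":-0.08,"dy":8.12,"dz":1.95,"wx":0,"wy":0,"wz":1.25,"hand":15},
    {"dx":-0.08,"dy":8.12,"dz":2,"wx":0,"wy":0,"wz":1.25,"hand":15},
    {"dx":-0.08,"dy":8.12,"dz":2,"wx":0,"wy":0,"wz":1.25,"hand":15}
  ]
}}

```text
clock: 22.15
eef_pos: [0.3559, 0.0432, 0.0116]
tool_rot: [-0.078, 0.997, -0.0, -0.001]
ft_force: [0.2, -0.5, -1.4]
grip_width: 0.0251
grasp_force: 59.3
```

```bash
python3 - <<'E'
from h import *
rows([(.416,.0527,.0125,99)])
p=bot.get_obs()['eef_pos']
e=np.array([np.cos(np.radians(9)),np.sin(np.radians(9)),0]); port=np.array([.5172,.0687,.042])
tip=p+.092*e; tip[2]=.042
G=[]
for c,(x0,y0) in(('scene',(225,210)),('top',(205,180))):
    f=save(c,'p1'+c)[:,:,::-1]
    for d in bot.look_for(c,'wand')[:1]: print(c,d)
    w,h=(75,80)
    g=cv2.resize(f[y0:y0+h,x0:x0+w],None,fx=5.3,fy=5.3,interpolation=cv2.INTER_CUBIC)
    for P,col in((port,(0,255,0)),(tip,(0,0,255)),(p*[1,1,0]+[0,0,.054],(255,0,0))):
        uv=(proj(c,P)[0]-[x0,y0]+.5)*5.3;print(c,uv); cv2.circle(g,tuple(uv.astype(int)),2,col,-1)
    G.append(g)
cv2.imwrite('pics/v11.png',np.hstack(G))
E
```

```text
clock 22.15 pos [0.3559 0.0432 0.0116] az 98.96 tilt [-0.002 -0.    -1.   ] j [ 0.12  0.2  -0.66  0.71 -0.   -0.04] F [ 0.2 -0.5 -1.4] w 0.025083143394397205
{'dx': np.float64(-1.22), 'dy': np.float64(0.0), 'dz': np.float64(-0.02)} {'wx': np.float64(-0.0), 'wy': np.float64(-0.03), 'wz': np.float64(-0.01)}
scene {'extent': [285.7, 293.7, 52.6, 41.2], 'score': 0.68}
scene [ 80.88612316 231.11160201]
scene [190.13817365 324.03584468]
scene [340.54904192 436.27998045]
top [ 94.83865092 201.63342298]
top [116.3194594 362.9796936]
top [141.77818525 577.65111083]
```

View pics/v11.png

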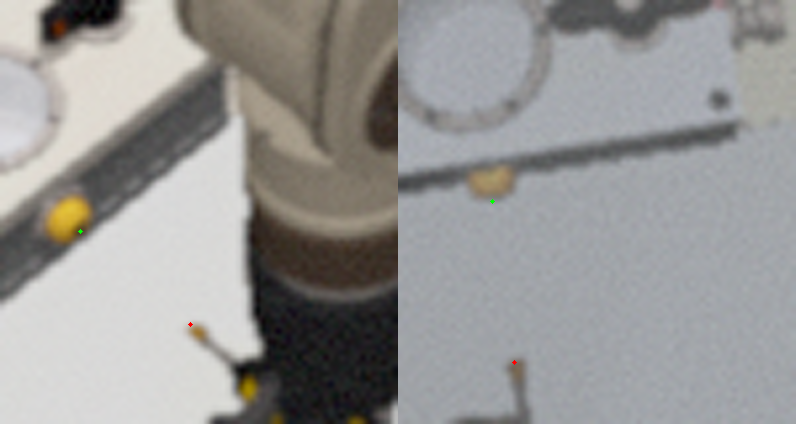

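Emit:
{"api": "drive_tool", "payload": {
  "rows": [
    {"dx":-0.2,"dy":0,"dz":-0.02,"wx":0,"wy":0,"wz":0,"hand":15},
    {"dx":-0.5,"dy":0,"dz":-0.02,"wx":0,"wy":0,"wz":0,"hand":15},
    {"dx":-0.8,"dy":0,"dz":-0.02,"wx":0,"wy":0,"wz":0,"hand":15},
    {"dx":-1,"dy":0,"dz":-0.02,"wx":0,"wy":0,"wz":0,"hand":15},
    {"dx":-1.1,"dy":0,"dz":-0.02,"wx":0,"wy":0,"wz":0,"hand":15},
    {"dx":-1.16,"dy":0,"dz":-0.02,"wx":0,"wy":0,"wz":0,"hand":15},
    {"dx":-1.2,"dy":0,"dz":-0.02,"wx":0,"wy":0,"wz":0,"hand":15},
    {"dx":-1.2,"dy":0,"dz":-0.02,"wx":0,"wy":0,"wz":0,"hand":15},
    {"dx":-1.2,"dy":0,"dz":-0.02,"wx":0,"wy":0,"wz":0,"hand":15},
    {"dx":-1.2,"dy":0,"dz":-0.02,"wx":0,"wy":0,"wz":0,"hand":15}
  ]
}}

```text
clock: 23.35
eef_pos: [0.4157, 0.0527, 0.0134]
tool_rot: [-0.078, 0.997, -0.0, -0.0]
ft_force: [-0.4, -1.1, -1.4]
grip_width: 0.0247
grasp_force: 59.3
```

```bash
python3 - <<'E'
from h import *
rows([(.416,.0527,.013,99)])
# brass/yellow pixel blobs near port in both views: boss vs wand tip, by saturation
for c,(x0,y0) in(('scene',(225,235)),('top',(205,205))):
    f=save(c,'p2'+c)
    hsv=cv2.cvtColor(f,cv2.COLOR_RGB2HSV)
    m=((hsv[...,1]>(110 if c=='scene' else 75))&(hsv[...,2]>60)&(hsv[...,0]>8)&(hsv[...,0]<35)).astype(np.uint8)
    n,l,s,cen=cv2.connectedComponentsWithStats(m)
    for i in range(1,n):
        if x0<cen[i][0]<x0+60 and y0<cen[i][1]<y0+50: print(c,s[i],cen[i].round(1))
    e=np.array([np.cos(np.radians(9)),np.sin(np.radians(9)),0]);port=np.array([.5172,.0687,.042]);p=bot.get_obs()['eef_pos']
    for k,P in(('port',port),('boss mid',port+.007*e),('tip',np.r_[p[:2],.042]+.09*e),('tip-3',np.r_[p[:2],.042]+.087*e)): print(c,k,proj(c,P)[0].round(1))
E
```

```text
clock 23.35 pos [0.4157 0.0527 0.0134] az 98.96 tilt [-0. -0. -1.] j [ 0.13  0.3  -0.52  0.76 -0.   -0.03] F [-0.4 -1.1 -1.4] w 0.024728594560017574
{'dx': np.float64(-0.01), 'dy': np.float64(-0.0), 'dz': np.float64(0.01)} {'wx': np.float64(0.0), 'wy': np.float64(-0.0), 'wz': np.float64(-0.01)}
scene [269 239   1   1   1] [269. 239.]
scene [234 247   8   9  56] [237.4 250.9]
scene [244 257   1   1   1] [244. 257.]
scene [256 270   3   5  13] [257.  271.7]
scene [268 272  20  23 223] [276.4 283.2]
scene port [239.8 253.1]
scene boss mid [237.8 251.4]
scene tip [243.3 256.2]
scene tip-3 [244.2 256.9]
top [222 212   4   4  16] [223.5 213.5]
top [230 241   1   1   1] [230. 241.]
top port [222.4 217.5]
top boss mid [222.  214.6]
top tip [223.1 222.8]
top tip-3 [223.2 224.1]
```

Emit:
{"api": "drive_tool", "payload": {
  "rows": [
    {"dx":0,"dy":0,"dz":0,"wx":0,"wy":0,"wz":0,"hand":15},
    {"dx":0,"dy":0,"dz":0,"wx":0,"wy":0,"wz":0,"hand":15},
    {"dx":0,"dy":0,"dz":0,"wx":0,"wy":0,"wz":0,"hand":15},
    {"dx":0,"dy":0,"dz":0,"wx":0,"wy":0,"wz":0,"hand":15},
    {"dx":0,"dy":0,"dz":0,"wx":0,"wy":0,"wz":0,"hand":15},
    {"dx":0,"dy":0,"dz":0,"wx":0,"wy":0,"wz":0,"hand":15},
    {"dx":0,"dy":0,"dz":0,"wx":0,"wy":0,"wz":0,"hand":15},
    {"dx":0,"dy":0,"dz":0,"wx":0,"wy":0,"wz":0,"hand":15},
    {"dx":0,"dy":0,"dz":0,"wx":0,"wy":0,"wz":0,"hand":15},
    {"dx":0,"dy":0,"dz":0,"wx":0,"wy":0,"wz":0,"hand":15},
    {"dx":0,"dy":0,"dz":0,"wx":0,"wy":0,"wz":0,"hand":15},
    {"dx":0,"dy":0,"dz":0,"wx":0,"wy":0,"wz":0,"hand":15},
    {"dx":0,"dy":0,"dz":0,"wx":0,"wy":0,"wz":0,"hand":15},
    {"dx":0,"dy":0,"dz":0,"wx":0,"wy":0,"wz":0,"hand":15},
    {"dx":0,"dy":0,"dz":0,"wx":0,"wy":0,"wz":0,"hand":15},
    {"dx":0,"dy":0,"dz":0,"wx":0,"wy":0,"wz":0,"hand":15},
    {"dx":0,"dy":0,"dz":0,"wx":0,"wy":0,"wz":0,"hand":15},
    {"dx":0,"dy":0,"dz":0,"wx":0,"wy":0,"wz":0,"hand":15},
    {"dx":0,"dy":0,"dz":0,"wx":0,"wy":0,"wz":0,"hand":15},
    {"dx":0,"dy":0,"dz":0,"wx":0,"wy":0,"wz":0,"hand":15}
  ]
}}

```text
clock: 25.45
eef_pos: [0.4162, 0.0527, 0.0134]
tool_rot: [-0.078, 0.997, -0.0, 0.0]
ft_force: [-0.5, 1.3, -1.3]
grip_width: 0.0247
grasp_force: 59.3
```

```bash
python3 - <<'E'
from h import *
rows([])
# sub-pixel lateral check: average frames, wand nozzle centreline vs boss in both views, perpendicular to cell axis
e=np.array([np.cos(np.radians(9)),np.sin(np.radians(9)),0]);l=np.array([-e[1],e[0],0]);port=np.array([.5172,.0687,.042])
for c in('scene','top'):
    f=np.mean([bot.camera(c).astype(float) for _ in range(4)],0)
    hue=f[...,0]-f[...,2]   # red minus blue: brass
    for s in(-.026,-.022,-.018,-.014,-.010,-.006,-.002,.003,.008):
        row=[]
        for t in np.arange(-.016,.0161,.002):
            d=l if c=='top' else np.array([0,0,1.])*.0+l
            uv=proj(c,port+s*e+t*d)[0].astype(np.float32)
            row.append(int(cv2.remap(hue.astype(np.float32),uv[:1],uv[1:],1)[0,0]))
        print(c,s,row)
E
```

```text
clock 25.45 pos [0.4162 0.0527 0.0134] az 98.97 tilt [ 0. -0. -1.] j [ 0.13  0.3  -0.52  0.76 -0.   -0.03] F [-0.5  1.3 -1.3] w 0.024731733746509298
scene -0.026 [1, 1, 1, 1, 0, 0, 1, 3, 6, 4, 1, 0, 1, 1, 1, 1, 1]
scene -0.022 [1, 0, 0, 1, 0, 0, 1, 7, 11, 8, 3, 0, 0, 0, 1, 0, 0]
scene -0.018 [0, 0, 0, 0, 0, 1, 6, 31, 47, 39, 17, 3, 0, 0, 0, 0, 0]
scene -0.014 [0, 0, 0, 0, 0, 2, 15, 50, 73, 56, 21, 2, 1, 1, 0, 0, 0]
scene -0.01 [0, 0, 0, 0, 1, 3, 14, 29, 36, 23, 8, 1, 0, 1, 0, 1, 1]
scene -0.006 [0, 1, 0, 0, 0, 0, 3, 6, 7, 5, 1, 0, 0, 0, 0, 1, 1]
scene -0.002 [1, 1, 0, 0, 2, 8, 16, 20, 18, 21, 22, 28, 26, 11, 6, 0, 0]
scene 0.003 [0, 0, 14, 37, 67, 83, 92, 95, 94, 96, 110, 120, 106, 77, 40, 10, 0]
scene 0.008 [2, 21, 70, 123, 155, 158, 162, 161, 156, 155, 154, 147, 133, 96, 50, 17, 4]
top -0.026 [-6, -3, 0, 2, 3, 2, 1, 1, 1, 2, 3, 6, 10, 12, 11, 8, 10]
top -0.022 [-6, -5, -2, 2, 2, 3, 2, 1, 1, 2, 2, 5, 9, 13, 11, 9, 11]
top -0.018 [-6, -6, -6, -5, -2, 1, 3, 3, 1, 2, 3, 6, 10, 10, 9, 9, 12]
top -0.014 [-7, -6, -7, -7, -6, -4, 0, 2, 2, 3, 5, 8, 9, 9, 8, 11, 13]
top -0.01 [-6, -7, -6, -6, -6, -6, -3, 1, 2, 2, 4, 7, 8, 8, 8, 11, 15]
top -0.006 [-6, -6, -6, -7, -7, -5, -5, -2, 0, 3, 6, 8, 7, 7, 8, 12, 14]
top -0.002 [-7, -6, -7, -6, -7, -7, -8, -6, -2, 1, 6, 6, 5, 5, 10, 13, 14]
top 0.003 [-8, -8, -5, 2, 14, 24, 31, 29, 18, 8, 3, 3, 4, 6, 10, 12, 12]
top 0.008 [-6, -5, 2, 26, 47, 59, 62, 60, 48, 25, 8, 3, 4, 7, 10, 9, 11]
```

Emit:
{"api": "drive_tool", "payload": {
  "rows": [
    {"dx":0.2,"dy":0,"dz":0,"wx":0,"wy":0,"wz":0,"hand":15},
    {"dx":0.6,"dy":0,"dz":0,"wx":0,"wy":0,"wz":0,"hand":15},
    {"dx":1,"dy":0,"dz":0,"wx":0,"wy":0,"wz":0,"hand":15},
    {"dx":1.2,"dy":0,"dz":-0.3,"wx":0,"wy":0,"wz":0,"hand":15},
    {"dx":1.2,"dy":0,"dz":-0.9,"wx":0,"wy":0,"wz":0,"hand":15},
    {"dx":1.2,"dy":0,"dz":-1.5,"wx":0,"wy":0,"wz":0,"hand":15},
    {"dx":1.2,"dy":0,"dz":-1.9,"wx":0,"wy":0,"wz":0,"hand":15},
    {"dx":1.2,"dy":0,"dz":-2,"wx":0,"wy":0,"wz":0,"hand":15},
    {"dx":1.2,"dy":0,"dz":-2,"wx":0,"wy":0,"wz":0,"hand":15}
  ]
}}

```text
clock: 26.75
eef_pos: [0.3569, 0.0434, 0.1136]
tool_rot: [-0.078, 0.997, 0.0, 0.001]
ft_force: [0.4, 0.2, -0.9]
grip_width: 0.025
grasp_force: 59.3
```

```bash
python3 -c "
from h import *
rows([(.4596,-.3493,.1135,105.2)])"
```

```text
clock 26.75 pos [0.3569 0.0434 0.1136] az 98.97 tilt [ 0.001  0.    -1.   ] j [ 0.12  0.05 -0.51  1.01 -0.   -0.04] F [ 0.4  0.2 -0.9] w 0.024954523287804637
{'dx': np.float64(-0.8), 'dy': np.float64(-8.08), 'dz': np.float64(0.0)} {'wx': np.float64(-0.0), 'wy': np.float64(0.02), 'wz': np.float64(-1.25)}
```

Emit:
{"api": "drive_tool", "payload": {
  "rows": [
    {"dx":-0.04,"dy":-0.4,"dz":0,"wx":0,"wy":0,"wz":-0.1,"hand":15},
    {"dx":-0.1,"dy":-1,"dz":0,"wx":0,"wy":0,"wz":-0.2,"hand":15},
    {"dx":-0.18,"dy":-1.8,"dz":0,"wx":0,"wy":0,"wz":-0.3,"hand":15},
    {"dx":-0.26,"dy":-2.6,"dz":0,"wx":0,"wy":0,"wz":-0.4,"hand":15},
    {"dx":-0.34,"dy":-3.4,"dz":0,"wx":0,"wy":0,"wz":-0.6,"hand":15},
    {"dx":-0.42,"dy":-4.2,"dz":0,"wx":0,"wy":0,"wz":-0.7,"hand":15},
    {"dx":-0.5,"dy":-5,"dz":0,"wx":0,"wy":0,"wz":-0.8,"hand":15},
    {"dx":-0.58,"dy":-5.8,"dz":0,"wx":0,"wy":0,"wz":-0.9,"hand":15},
    {"dx":-0.66,"dy":-6.6,"dz":0,"wx":0,"wy":0,"wz":-1,"hand":15},
    {"dx":-0.73,"dy":-7.3,"dz":0,"wx":0,"wy":0,"wz":-1.15,"hand":15},
    {"dx":-0.78,"dy":-7.8,"dz":0,"wx":0,"wy":0,"wz":-1.25,"hand":15},
    {"dx":-0.8,"dy":-8.08,"dz":0,"wx":0,"wy":0,"wz":-1.25,"hand":15},
    {"dx":-0.8,"dy":-8.08,"dz":0,"wx":0,"wy":0,"wz":-1.25,"hand":15},
    {"dx":-0.8,"dy":-8.08,"dz":0,"wx":0,"wy":0,"wz":-1.25,"hand":15},
    {"dx":-0.8,"dy":-8.08,"dz":0,"wx":0,"wy":0,"wz":-1.25,"hand":15}
  ]
}}

```text
clock: 28.25
eef_pos: [0.4586, -0.3479, 0.1123]
tool_rot: [-0.133, 0.991, 0.001, -0.001]
ft_force: [0.5, -0.3, -1.8]
grip_width: 0.025
grasp_force: 59.5
```

```bash
python3 -c "
from h import *
rows([(.4596,-.3493,.06,105.2),(.4596,-.3493,.0135,105.2)])"
```

```text
clock 28.25 pos [ 0.4586 -0.3479  0.1123] az 105.26 tilt [-0.002  0.002 -1.   ] j [-0.65  0.45  0.03  1.15  0.   -0.92] F [ 0.5 -0.3 -1.8] w 0.02502303393041049
{'dx': np.float64(-0.01), 'dy': np.float64(-0.03), 'dz': np.float64(1.05)} {'wx': np.float64(0.03), 'wy': np.float64(-0.02), 'wz': np.float64(0.01)}
{'dx': np.float64(-0.02), 'dy': np.float64(-0.04), 'dz': np.float64(1.98)} {'wx': np.float64(0.03), 'wy': np.float64(-0.02), 'wz': np.float64(0.01)}
```

Emit:
{"api": "drive_tool", "payload": {
  "rows": [
    {"dx":0,"dy":0,"dz":0.4,"wx":0,"wy":0,"wz":0,"hand":15},
    {"dx":0,"dy":0,"dz":0.9,"wx":0,"wy":0,"wz":0,"hand":15},
    {"dx":0,"dy":0,"dz":1.3,"wx":0,"wy":0,"wz":0,"hand":15},
    {"dx":0,"dy":0,"dz":1.6,"wx":0,"wy":0,"wz":0,"hand":15},
    {"dx":0,"dy":0,"dz":1.8,"wx":0,"wy":0,"wz":0,"hand":15},
    {"dx":0,"dy":0,"dz":1.95,"wx":0,"wy":0,"wz":0,"hand":15},
    {"dx":0,"dy":0,"dz":2,"wx":0,"wy":0,"wz":0,"hand":15},
    {"dx":0,"dy":0,"dz":2,"wx":0,"wy":0,"wz":0,"hand":15},
    {"dx":0,"dy":0,"dz":2,"wx":0,"wy":0,"wz":0,"hand":15}
  ]
}}

```text
clock: 29.15
eef_pos: [0.4597, -0.3495, 0.014]
tool_rot: [-0.132, 0.991, -0.0, 0.0]
ft_force: [-0.2, 1.5, -1.9]
grip_width: 0.0252
grasp_force: 59.5
```

```bash
python3 -c "
from h import *
rows([(.4596,-.3493,.0135,105.2)])"
```

```text
clock 29.15 pos [ 0.4597 -0.3495  0.014 ] az 105.23 tilt [ 0.001 -0.    -1.   ] j [-0.65  0.55 -0.09  0.93  0.   -0.92] F [-0.2  1.5 -1.9] w 0.025199906020850975
{'dx': np.float64(0.0), 'dy': np.float64(0.0), 'dz': np.float64(0.01)} {'wx': np.float64(-0.0), 'wy': np.float64(0.01), 'wz': np.float64(0.01)}
```

Exactly where it was picked up. Release and rise.

Emit:
{"api": "drive_tool", "payload": {
  "rows": [
    {"dx":0,"dy":0,"dz":0.02,"wx":0,"wy":0,"wz":0,"hand":15},
    {"dx":0,"dy":0,"dz":0.02,"wx":0,"wy":0,"wz":0,"hand":30},
    {"dx":0,"dy":0,"dz":0.02,"wx":0,"wy":0,"wz":0,"hand":45},
    {"dx":0,"dy":0,"dz":0.02,"wx":0,"wy":0,"wz":0,"hand":60},
    {"dx":0,"dy":0,"dz":0.02,"wx":0,"wy":0,"wz":0,"hand":60},
    {"dx":0,"dy":0,"dz":0.02,"wx":0,"wy":0,"wz":0,"hand":60},
    {"dx":0,"dy":0,"dz":-0.3,"wx":0,"wy":0,"wz":0,"hand":60},
    {"dx":0,"dy":0,"dz":-1,"wx":0,"wy":0,"wz":0,"hand":60},
    {"dx":0,"dy":0,"dz":-2,"wx":0,"wy":0,"wz":0,"hand":60},
    {"dx":0,"dy":0,"dz":-3,"wx":0,"wy":0,"wz":0,"hand":60},
    {"dx":2.5,"dy":2,"dz":-4,"wx":0,"wy":0,"wz":0,"hand":60},
    {"dx":2.5,"dy":2,"dz":-4,"wx":0,"wy":0,"wz":0,"hand":60},
    {"dx":2.5,"dy":2,"dz":-4,"wx":0,"wy":0,"wz":0,"hand":60},
    {"dx":2.5,"dy":2,"dz":-4,"wx":0,"wy":0,"wz":0,"hand":60},
    {"dx":2.5,"dy":2,"dz":-4,"wx":0,"wy":0,"wz":0,"hand":60}
  ]
}}

```text
clock: 30.65
eef_pos: [0.311, -0.2852, 0.2149]
tool_rot: [-0.132, 0.991, -0.001, 0.001]
ft_force: [0.9, -0.7, 0.9]
grip_width: 0.0597
grasp_force: 0.0
```

```bash
python3 - <<'E'
from h import *
rows([]); knobs('end')
for c in('top','scene'):
    a=cv2.imread(f'pics/{c}0.png',0).astype(int);b=cv2.imread(f'pics/end{c}.png',0).astype(int)
    for t in('wand','brass_weight','stain_bottle','lab_timer','rest'):
        print(c,t,[(round(d['score'],2),np.round(d['extent']).tolist()) for d in bot.look_for(c,t)][:2])
    if c=='top':
        for n,(x,y) in dict(wand=(404,238),weight=(355,174),bottle=(157,225),timer=(322,263)).items():
            T=a[y-22:y+22,x-18:x+18].astype(np.uint8);S=b[y-32:y+32,x-28:x+28].astype(np.uint8)
            _,v,_,l=cv2.minMaxLoc(cv2.matchTemplate(S,T,5)); print(n,v,np.array(l)-10)
E
```

```text
clock 30.65 pos [ 0.311  -0.2852  0.2149] az 105.14 tilt [ 0.002 -0.002 -1.   ] j [-0.74  0.09 -0.19  1.3  -0.   -1.01] F [ 0.9 -0.7  0.9] w 0.059709984616131466
top knob_left 0.71 226 [0.5671 0.1507] len [0.0058 0.0162] az 97.50896802426199
top knob_left 0.48 599 [ 0.4461 -0.3109] len [0.012  0.0338] az 20.078807369526174
top knob_right 0.7 235 [0.5901 0.0068] len [0.0061 0.016 ] az 99.41648162266067
scene knob_left 0.52 243 [0.5643 0.1531] len [0.0077 0.0174] az 104.31501608219932
scene knob_right 0.51 232 [0.5881 0.0072] len [0.008  0.0187] az 106.02752500788583
top wand [(0.97, [403.0, 240.0, 24.0, 54.0])]
top brass_weight []
top stain_bottle [(0.68, [157.0, 226.0, 20.0, 15.0])]
top lab_timer [(0.66, [250.0, 182.0, 29.0, 11.0]), (0.64, [323.0, 263.0, 33.0, 34.0])]
top rest [(0.94, [399.0, 248.0, 35.0, 57.0])]
wand 0.9887900948524475 [0 0]
weight 0.9906867742538452 [0 0]
bottle 0.9952729344367981 [0 0]
timer 0.576789915561676 [0 0]
scene wand [(0.89, [371.0, 190.0, 35.0, 22.0]), (0.29, [342.0, 241.0, 36.0, 30.0])]
scene brass_weight [(0.52, [317.0, 179.0, 12.0, 17.0])]
scene stain_bottle [(0.73, [187.0, 293.0, 22.0, 26.0])]
scene lab_timer [(0.97, [341.0, 241.0, 36.0, 31.0]), (0.41, [215.0, 241.0, 102.0, 91.0])]
scene rest [(0.61, [374.0, 200.0, 31.0, 26.0])]
```

All is in place (wand, weight and bottle unshifted in the top picture, timer there too, knobs home); handing in.

```bash
python3 -c "
from workcell import bot
print(bot.job_done())"
```

```text
the job is handed in; nothing more can be done
None
```

The job is handed in and I got no verdict back. By the camera checks both knobs are home, the wand was held about 10 mm in front of the port for over 2 s and lies back in its rest, and nothing around it appears to have moved.

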